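# Pack the test meters and clamp the carton shut

## Robot

A 6-joint arm with a two-finger parallel gripper is mounted at the origin on the work surface. World frame = base frame: x ahead of the robot, y to its left, z up, the work surface at z = 0. Lengths are in m, angles in rad, forces in N, time in s.
With the tool pointing down it reaches from about 0.35 to 0.775 m from the base axis. Payload 7.3 kg.
Tool frame: the origin (TCP) lies on the centre line of the jaws, within the pads' length; the fingertips stand ahead of it and the grasp point (between the pads) lies 11 mm behind it (robot.nose_length is the z of the fingertips in the tool frame, in m); z points along the fingers, y is the line along which they close (so a half turn about z gives the same grasp; the last joint's range is limited). The gripper opens to 92 mm and grips with 3 to 60 N. Pads are 19 mm wide; open, the fingers measure 130 mm over their backs; the gripper's body (75 mm by 190 mm) begins 47 mm behind the grasp point.
Start: joints at [-1.45, 0.342, 1.524, -0, 1.275, -0.146], TCP at [0.138, -0.506, 0.235] pointing down, gripper open.
Joint ranges: [-2.53, 2.53], [-0.77, 2.02], [0.04, 2.7], [-1, 4.14], [0.28, 2.66], [-3.11, 3.11]. Speed limits (rad/s): [2.57, 2.57, 3.14, 3.14, 3.14, 3.14].

## Interface

Orientations are given as [roll, pitch, yaw] about the fixed x, y, z axes, in that order (R = Rz(yaw) Ry(pitch) Rx(roll)).
In Python, from cell import robot, cams gives the robot as it stands. The module is installed in compiled form; this text tells all that it offers.
- The arm moves only by the tool carry_out, never from a script. Its argument "deltas" is a list of rows, each a list of 7 numbers: the shift along the tool's x, y, z in cm, then the turn, a rotation vector about the tool's x, y, z in rad, then the opening, from 0 (shut) to 1 (fully open). A call has exactly 8 rows; each row shifts and turns the commanded pose from where the row before left it, along the tool's axes as they then stand; what a row does not reach is not made up. A row lasts 1/12 s, in which the tool goes at most 41.7 mm and 7.16 degrees, less where a joint would pass 70% of its speed; a pose out of reach is approached as far as the arm can. A call is refused whole if a number of a shift passes 4.17 or a number of a turn 0.125, either way. A call with a gripper value outside its range is refused whole. The fingers move at their own pace and stop on an object; "force" is the grip in N (left out, the last holds). Time passes only in rows, so rows that do not move let the fingers close, or fill a call up. It gives the time, the measured TCP pose, the force, the opening and the grip force at its end, in the units of the state.
- robot.observe(): the state, without advancing time (a new reading comes with each control period).
- cams.read_camera(name): name is "scene" or "side" or "wrist"; returns a dict with "image" (480x640x3 uint8, blue, green, red), "depth" (480x640 float32, m along the optical axis (not along the pixel's ray), 0 where there is no reading), "fx", "fy", "cx", "cy" (pixels), "D" ([k1, k2, p1, p2, k3] as OpenCV has them; the pictures are not rectified), "world_to_cam" (4x4, takes a point from world to camera coordinates). Camera axes: x right, y up, looking along -z (the intrinsics and any distortion apply to the point x, -y, -z); pixel columns grow to the right and rows downward; lengths in m; the calibration is good to about 2 mm. A picture is of the moment at which its call begins.
- robot.hand_in(): hands the job in; it is judged then, once.
The state is a dict: "time": time; "qpos": joint angles; "qvel": joint speeds; "joint_efforts": joint torques, N m; "tool_pos": TCP position; "tool_rot": TCP orientation; "contact_force": force on the tool from outside, world axes, zero at the start; "torque": the same for the moment, N m; "opening": finger opening in m; "grip_force": force on a finger pad.
Only numpy, scipy, OpenCV 4.12 (cv2) and the standard library are available. Lean on these libraries where they do the work, as an engineer would, in place of code of your own. Each camera call takes 0.05 s, during which the arm holds its last target. There are 200 camera calls.

## Task

Put every yellow test meter into the open cardboard box, each lying on the bottom with none standing on end or stacked. Then fold the two side flaps (left and right) fully down first and the near and far main flaps fully down over them; when all four are closed, swing the blue clamp arm, its plunger still up, over the middle of the box to its stop and press the red plunger fully down. Leave the other things on the bench where they are.

Things in the scene. Friction and masses are not known exactly. Their poses are not given: they have to be found in the camera images.
- jig: fixed aluminium plate 300 x 305 x 12 mm with an open cardboard box and a clamp post. Origin on the bench under the box's centre; x to the box's far side, y to its left, z up; yaw up to 0.2 rad. Box outside 168 (x) x 218 (y) mm, walls 4 mm, inner floor 16 mm and rim 80 mm above the bench; closed top 88 mm
- flap_left (a joint): angle (rad) of the left (+y) side cardboard flap: 0 = level on the box, pi/2 upright, more = leaning out (starts 1.85 to 2.15, stop 2.3). Hinge line along the rim at jig y = +109 mm, 82 mm above the bench; flap 78 mm from hinge to free edge, 160 mm along the hinge, 4 mm thick (hinge at mid-thickness). Stays where left, moves with under 2 N at its edge
- flap_right (a joint): angle (rad) of the right (-y) side cardboard flap: 0 = level on the box, pi/2 upright, more = leaning out (starts 1.85 to 2.15, stop 2.3). Hinge line along the rim at jig y = -109 mm, 82 mm above the bench; flap 78 mm from hinge to free edge, 160 mm along the hinge, 4 mm thick (hinge at mid-thickness). Stays where left, moves with under 2 N at its edge
- flap_near (a joint): angle (rad) of the near (-x, robot side) main cardboard flap: 0 = level on the box, pi/2 upright, more = leaning out (starts 1.85 to 2.15, stop 2.3). Hinge line along the rim at jig x = -84 mm, 86 mm above the bench; flap 83 mm from hinge to free edge, 214 mm along the hinge, 4 mm thick (hinge at mid-thickness). Stays where left, moves with under 2 N at its edge
- flap_far (a joint): angle (rad) of the far (+x) main cardboard flap: 0 = level on the box, pi/2 upright, more = leaning out (starts 1.85 to 2.15, stop 2.3). Hinge line along the rim at jig x = +84 mm, 86 mm above the bench; flap 83 mm from hinge to free edge, 214 mm along the hinge, 4 mm thick (hinge at mid-thickness). Stays where left, moves with under 2 N at its edge
- clamp (a joint): angle (rad) of the blue clamp arm about the post at jig (-125, +150) mm: 0 = pointing from the post to the box's centre (end stop); grows anticlockwise from above (starts 1.9 to 2.2, stop 2.5). Bar 22 mm wide, 129 to 143 mm above the bench, 195 mm from pivot to plunger; friction 0.15 N m, stays where left. Hub 36 mm wide, top at 147 mm
- clamp_pivot (a point): point on the clamp post's axis, 125 mm above the bench; post 24 mm thick
- plunger (a joint): travel (m) of the plunger at the end of the clamp arm: 0 = up, 0.020 = fully down with its rubber pad on the closed box. Push its red knob straight down: about 4 N of friction, stays where left
- plunger_top (a point): top centre of the red plunger knob (36 mm across, 15 mm tall), 195 mm above the bench when up, 175 mm when fully down; below it a 32 mm wide sleeve at the end of the bar
- meter1: small yellow test meter, a block 62 (x) x 40 (y) x 38 (z) mm, 85 to 170 g, white scale window and black dial on top; origin at the block's centre. Two to four of the four meters are present
- meter2: small yellow test meter, a block 62 (x) x 40 (y) x 38 (z) mm, 85 to 170 g, white scale window and black dial on top; origin at the block's centre. Two to four of the four meters are present
- meter3: small yellow test meter, a block 62 (x) x 40 (y) x 38 (z) mm, 85 to 170 g, white scale window and black dial on top; origin at the block's centre. Two to four of the four meters are present
- meter4: small yellow test meter, a block 62 (x) x 40 (y) x 38 (z) mm, 85 to 170 g, white scale window and black dial on top; origin at the block's centre. Two to four of the four meters are present
- beaker: empty glass beaker, 64 mm wide, 85 mm tall; a bystander, origin at the centre of its underside
- wash_bottle: white wash bottle with red cap, 60 mm wide, 150 mm tall; a bystander, origin at the centre of its underside
- battery_pack: grey battery pack 70 x 45 x 35 mm with a black label, not a meter; a bystander, origin at the centre of its underside
- brass_weight: brass weight, 32 mm wide, 35 mm tall; a bystander, origin at the centre of its underside

How it is judged:
By the outcome, as a careful person would: the job done as asked, in the order asked, and still so for the second after the job is handed in, with the robot touching nothing.
Of meter1, meter2, meter3, meter4 only 2 to 4 are there at a start; the rules pass over those that are not, and their reading is None.
At some moment in a run one of meter1, meter2, meter3, meter4 may be knocked a few centimetres aside while the robot is not near it.
Once in a run the grip may slacken for a moment while it holds something.
It also fails if it takes over 210 s, if anything falls off the work surface, if the arm or the gripper's body presses on something with over 40 N, if the wrist force passes 120 N, or if a joint passes its speed limit or range.

## Working session

There is one attempt and no reset: what is moved stays moved. The work goes in short steps, Python scripts to look and compute and a tool call to move; the robot and the scene stay as the last step left them, time stands still between calls to the robot, and variables do not carry over. Pictures are saved under pics/ and viewed, at most 14 in all, crops included, and the job is handed in when it is done.

Besides the shell and the picture viewer there is one more tool, called after "Call:" as name(argument=value, ...) on one line, values as JSON. carry_out: Moves the arm, as the interface text tells. Its arguments: {"type":"object","properties":{"deltas":{"type":"array","items":{"type":"array","items":{"type":"number"}}},"force":{"type":"number"}},"required":["deltas"]}

```bash
mkdir -p pics
python3 - <<'E'
from cell import robot,cams
import cv2
print(robot.observe(), robot.nose_length)
for n in ["scene","side"]:
    r=cams.read_camera(n); cv2.imwrite(f"pics/{n}0.png",r["image"])
    import numpy as np
    np.savez(f"{n}0.npz",**r); print(n,r["fx"],r["cx"],r["cy"],r["D"],np.round(np.linalg.inv(r["world_to_cam"]),3).tolist())
E
```

```text
{'time': 0.0, 'qpos': array([-1.45002445e+00,  3.42733306e-01,  1.52500125e+00,  4.02000903e-05,
        1.27539084e+00, -1.45982484e-01]), 'qvel': array([-0.00100116,  0.00056849,  0.00018364,  0.00020448, -0.00199988,
       -0.00059867]), 'joint_efforts': array([ 1.94238901e-04, -4.31236589e+01, -2.44219226e+01,  7.18345447e-02,
        5.58101234e-02, -1.35846203e-04]), 'tool_pos': array([ 0.13838627, -0.50603496,  0.23404496]), 'tool_rot': array([-3.14008181e+00, -2.60990740e-04,  2.66742426e-01]), 'contact_force': array([-0.20209796, -0.04158313, -0.55524293]), 'torque': array([ 0.00140279,  0.04617077, -0.0110739 ]), 'grip_force': 0.0, 'opening': 0.09151849529517145} 0.008
scene 476.5554224692546 325.6735485377848 229.83300512431842 [-0.00901222  0.          0.          0.          0.        ] [[-0.462, -0.648, 0.606, 1.139], [0.887, -0.344, 0.308, 0.148], [0.008, 0.68, 0.733, 0.896], [0.0, 0.0, 0.0, 1.0]]
side 480.5527468007924 317.9390166843084 234.64347008059926 [-0.0428213  0.         0.         0.         0.       ] [[0.983, 0.14, -0.116, 0.387], [-0.181, 0.707, -0.683, -0.911], [-0.014, 0.693, 0.721, 0.941], [0.0, 0.0, 0.0, 1.0]]
```

View pics/scene0.png

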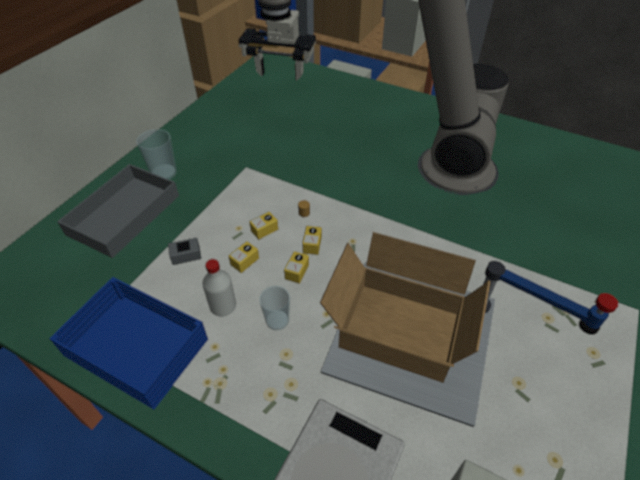

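View pics/side0.png

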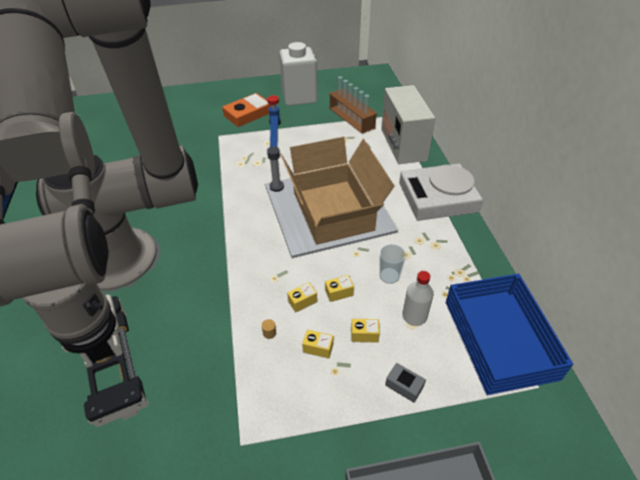

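```bash
cat > h.py <<'E'
import numpy as np,cv2
from cell import robot,cams
def snap(n,save=None):
    r=cams.read_camera(n)
    if save: cv2.imwrite(f"pics/{save}.png",r["image"])
    return r
def cloud(r):
    K=np.array([[r["fx"],0,r["cx"]],[0,r["fy"],r["cy"]],[0,0,1.]])
    v,u=np.mgrid[:480,:640]
    p=cv2.undistortPoints(np.stack([u,v],-1).reshape(-1,1,2).astype(float),K,np.array(r["D"],float)).reshape(480,640,2)
    d=r["depth"].astype(float)
    c=np.stack([p[...,0]*d,-p[...,1]*d,-d,np.ones_like(d)],-1)
    w=(c@np.linalg.inv(r["world_to_cam"]).T)[...,:3]
    w[d<=0]=np.nan
    return w,cv2.cvtColor(r["image"],cv2.COLOR_BGR2HSV)
def ray(r,u,v,z):
    K=np.array([[r["fx"],0,r["cx"]],[0,r["fy"],r["cy"]],[0,0,1.]])
    p=cv2.undistortPoints(np.array([[[u,v]]],float),K,np.array(r["D"],float))[0,0]
    T=np.linalg.inv(r["world_to_cam"]); d=T[:3,:3]@[p[0],-p[1],-1]; o=T[:3,3]
    return o+d*(z-o[2])/d[2]
def mask(h,lo,hi): return cv2.inRange(h,np.array(lo),np.array(hi))>0
def meters(rs,zlo=.030,zhi=.046):
    out=[]
    for r in rs:
        w,h=cloud(r); m=mask(h,(20,120,70),(34,255,255)).astype(np.uint8)
        m=cv2.morphologyEx(m,cv2.MORPH_CLOSE,np.ones((5,5)))
        n,l,st,_=cv2.connectedComponentsWithStats(m)
        for i in range(1,n):
            if st[i,4]<120: continue
            p=w[(l==i)]; p=p[np.isfinite(p[:,0])]
            t=p[(p[:,2]>zlo)&(p[:,2]<zhi)]
            if len(t)<30: continue
            (c,s,a)=cv2.minAreaRect(t[:,:2].astype(np.float32)*1000)
            if s[0]<s[1]: a+=90
            a=(a+90)%180-90
            out.append((np.round(c,1),np.round(s,1),round(a,1),round(np.percentile(p[:,2],95)*1000),st[i,4]))
    return out
E
python3 - <<'E'
from h import *
rs=[dict(np.load(f"{n}0.npz")) for n in("scene","side")]
for k in rs:
    print(*meters([k]),sep="\n")
P=[]
for r in rs:
    w,h=cloud(r); m=mask(h,(8,50,40),(22,255,255))&(w[...,2]>.03)&(w[...,2]<.07)&(w[...,0]>.3)&(w[...,0]<.8)&(w[...,1]>-.2)&(w[...,1]<.4)
    m=cv2.erode(m.astype(np.uint8),np.ones((3,3)))>0
    P.append(w[m][:,:2]*1000); print(len(P[-1]),P[-1].mean(0))
    m=mask(h,(105,120,40),(125,255,255))&(w[...,2]>.11)&(w[...,2]<.17)
    q=w[m]; print("blue",q.mean(0),cv2.minAreaRect(q[:,:2].astype(np.float32)*1000), np.percentile(q[:,2],[5,95]))
    m=(mask(h,(0,140,60),(6,255,255))|mask(h,(174,140,60),(180,255,255)))&(w[...,2]>.13)
    q=w[m]; 
    for lo in [0]:
        t=q[q[:,2]>.186]; print("red",len(t),cv2.minEnclosingCircle(t[:,:2].astype(np.float32)*1000) if len(t) else 0, np.percentile(t[:,2],98))
np.savez("walls.npz",a=P[0],b=P[1])
A=np.vstack(P)
I=np.full((600,600,3),255,np.uint8)
for p,c in zip(P,[(0,0,255),(255,0,0)]):
    x=((p[:,1]+150)*1).astype(int);y=((800-p[:,0])).astype(int)
    ok=(x>=0)&(x<600)&(y>=0)&(y<600); I[y[ok],x[ok]]=c
print(A.min(0),A.max(0))
cv2.imwrite("pics/walls.png",I)
E
```

```text
(array([ 478.7, -364.1]), array([38.1, 59.2]), -26.5, 43, np.int32(339))
(array([ 508.3, -226.3]), array([156.8,  46.3]), 7.6, 43, np.int32(650))
(array([ 587.1, -349.5]), array([36.9, 60. ]), -10.9, 43, np.int32(397))
(array([ 549.1, -225.2]), array([58.6, 40.2]), 8.5, 43, np.int32(383))
(array([ 458.7, -233.6]), array([59.3, 40.9]), 21.0, 42, np.int32(395))
(array([ 582.8, -351.4]), array([40.9, 58.1]), -13.7, 42, np.int32(408))
(array([ 474.2, -364.5]), array([39.9, 59.7]), -25.9, 42, np.int32(429))
1618 [595.88047009  51.85000254]
blue [0.47204121 0.30018169 0.14498899] ((468.2686767578125, 292.943115234375), (194.257568359375, 25.39500617980957), 80.7879409790039) [0.13605813 0.16017167]
red 262 ((478.2126159667969, 374.5303039550781), 18.630538940429688) 0.19838587103914543
949 [601.84608205  48.10250096]
blue [0.46817188 0.31061295 0.14739962] ((466.0157165527344, 293.1959228515625), (189.96018981933594, 27.863380432128906), 83.24678039550781) [0.13792643 0.16084455]
red 79 ((474.21087646484375, 374.7958984375), 20.07745361328125) 0.199443540163627
[498.36298264 -70.00506094] [690.32833288 169.49730487]
```

View pics/walls.png

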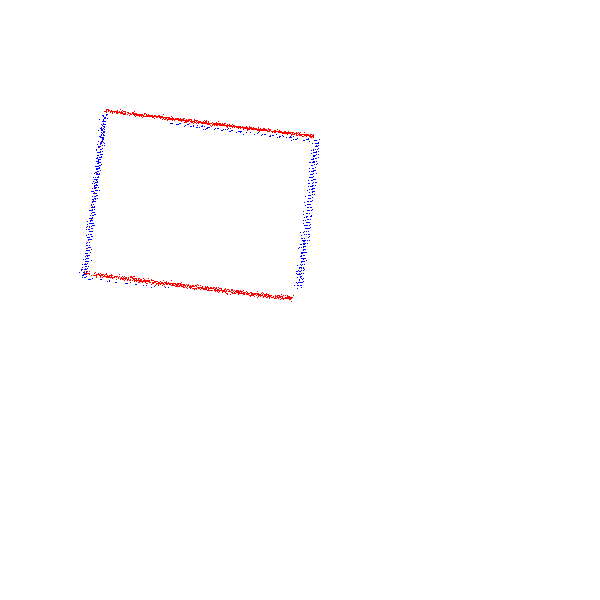

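Run:
```python
from h import *
from scipy.optimize import least_squares
d=np.load("walls.npz")
def loc(P,p):
    c,s=np.cos(p[2]),np.sin(p[2]); q=P-p[:2]; return np.c_[q@[c,s],q@[-s,c]]
p0=np.array([595,52,.12])
qa=loc(d["a"],p0);qb=loc(d["b"],p0)
fa=np.abs(qa[:,1])<95
far=d["a"][fa&(qa[:,0]>60)];near=d["a"][fa&(qa[:,0]<-60)]
fb=np.abs(qb[:,0])<70
rt=d["b"][fb&(qb[:,1]<-90)];lf=d["b"][fb&(qb[:,1]>90)]
f=lambda p:np.r_[loc(far,p)[:,0]-84,loc(near,p)[:,0]+80,loc(rt,p)[:,1]+109,loc(lf,p)[:,1]-105]
s=least_squares(f,p0,loss="soft_l1");p=s.x
print(p,[ (np.mean(x),np.std(x)) for x in (loc(far,p)[:,0],loc(near,p)[:,0],loc(rt,p)[:,1],loc(lf,p)[:,1])])
np.save("jig.npy",p)
c,sn=np.cos(p[2]),np.sin(p[2])
W=lambda u,v:p[:2]+[c*u-sn*v,sn*u+c*v]
pv=W(-125,150);print("pivot",pv)
k=np.array([476.5,374.6])-pv; a0=np.arctan2(*(W(0,0)-pv)[::-1]); print("clamp",np.arctan2(k[1],k[0])-a0,np.hypot(*k))
for n in("scene","side"):
    r=dict(np.load(n+"0.npz")); w,h=cloud(r); m=mask(h,(8,50,40),(22,255,255))&(w[...,2]>.095)&(w[...,2]<.18)
    m=cv2.erode(m.astype(np.uint8),np.ones((3,3)))>0
    q=w[m]*1000; l=loc(q[:,:2],p); z=q[:,2]
    for nm,e,zh in(("L",l[:,1]-109,82),("R",-l[:,1]-109,82),("F",l[:,0]-84,86),("N",-l[:,0]-84,86)):
        other=l[:,0] if nm in "LR" else l[:,1]
        k=(e>-3)&(e<60)&(abs(other)<(75 if nm in"LR" else 100))
        if k.sum()>50: print(n,nm,k.sum(),np.median(np.arctan2(z[k]-zh,-e[k])[z[k]>120]),z[k].max())
```

```text
[5.92673481e+02 5.31157725e+01 1.21890725e-01] [(np.float64(84.09978835483342), np.float64(0.8576789831988942)), (np.float64(-80.11365591410244), np.float64(1.173919362460188)), (np.float64(-109.0837402694312), np.float64(1.596528246144811)), (np.float64(105.03199441129532), np.float64(2.1303056399047433))]
pivot [450.36254809 186.80421016]
clamp 2.1866718609196014 189.60597320652994
scene L 1173 1.8704417715119686 160.24619710951592
scene R 1180 2.144159386337357 151.03890040827173
scene N 2833 1.892897527307736 165.26155223695127
side L 1010 1.924905862706345 156.39068573585624
side R 281 2.142975705934327 152.31064102661918
side F 1119 2.0261957468849174 162.17655790553908
side N 65 1.9070140630496977 169.27541585682016
```

```bash
cat >> h.py <<'E'
from scipy.spatial.transform import Rotation as Ro
def plan(pos,yaw,n=8,tilt=(0,0),start=None):
    """constant body twist over n rows from the present (or start) pose to pos (m), tool down with yaw"""
    if start is None:
        o=robot.observe(); p,R=o["tool_pos"],Ro.from_euler("xyz",o["tool_rot"])
    else: p,R=np.array(start[0]),Ro.from_euler("xyz",[np.pi,0,start[1]])
    T=Ro.from_euler("xyz",[np.pi,0,yaw])*Ro.from_euler("xyz",[tilt[0],tilt[1],0])
    w=(R.inv()*T).as_rotvec(); dR=Ro.from_rotvec(w/n).as_matrix()
    A=sum(np.linalg.matrix_power(dR,i) for i in range(n))
    d=np.linalg.solve(A,R.inv().apply(np.array(pos)-p))*100
    print(f"n={n} shift",np.round(d,2).tolist(),"turn",np.round(w/n,3).tolist())
J=lambda:np.load("jig.npy")
def W(u,v,z):
    p=J();c,s=np.cos(p[2]),np.sin(p[2]); return np.array([p[0]+c*u-s*v,p[1]+s*u+c*v,z])/1000
E
python3 - <<'E'
from h import *
a=dict(np.load("scene0.npz"));b=dict(np.load("side0.npz"))
print("cap",ray(a,213,265,.15),ray(b,423,277,.15))
print("beaker rim centre",ray(a,275,294,.085),ray(b,393,253,.085))
print("brass",ray(a,304,206,.035),ray(b,268,324,.035))
plan([.459,-.234,.15],np.pi/2+np.radians(21),16)
plan([.459,-.234,.035],np.pi/2+np.radians(21),4,start=([.459,-.234,.15],np.pi/2+np.radians(21)))
E
```

```text
cap [ 0.71270451 -0.31998281  0.15      ] [ 0.7084012  -0.32479562  0.15      ]
beaker rim centre [ 0.67786388 -0.20198038  0.085     ] [ 0.68882667 -0.19305818  0.085     ]
brass [ 0.37945377 -0.30209726  0.035     ] [ 0.37340122 -0.30112565  0.035     ]
n=16 shift [2.78, 1.0, 0.53] turn [-0.0, -0.0, -0.104]
n=4 shift [0.0, -0.0, 2.88] turn [0.0, 0.0, 0.0]
```

Run:
```python
from h import *
plan([.551,-.225,.10],.148,16)
```

```text
n=16 shift [2.89, -1.18, 0.84] turn [-0.0, -0.0, 0.007]
```

Call:
carry_out(deltas=[[2.89, -1.18, 0.84, 0, 0, 0.007, 1], [2.89, -1.18, 0.84, 0, 0, 0.007, 1], [2.89, -1.18, 0.84, 0, 0, 0.007, 1], [2.89, -1.18, 0.84, 0, 0, 0.007, 1], [2.89, -1.18, 0.84, 0, 0, 0.007, 1], [2.89, -1.18, 0.84, 0, 0, 0.007, 1], [2.89, -1.18, 0.84, 0, 0, 0.007, 1], [2.89, -1.18, 0.84, 0, 0, 0.007, 1]], force=25)

```text
time: 0.77
tool_pos: [0.3411, -0.3581, 0.1669]
tool_rot: [-3.141, 0.0, 0.21]
contact_force: [-0.1, -0.5, -0.1]
opening: 0.0918
grip_force: 0.0
```

Call:
carry_out(deltas=[[2.89, -1.18, 0.84, 0, 0, 0.007, 1], [2.89, -1.18, 0.84, 0, 0, 0.007, 1], [2.89, -1.18, 0.84, 0, 0, 0.007, 1], [2.89, -1.18, 0.84, 0, 0, 0.007, 1], [2.89, -1.18, 0.84, 0, 0, 0.007, 1], [2.89, -1.18, 0.84, 0, 0, 0.007, 1], [2.89, -1.18, 0.84, 0, 0, 0.007, 1], [2.89, -1.18, 0.84, 0, 0, 0.007, 1]])

```text
time: 1.43
tool_pos: [0.5508, -0.2225, 0.0994]
tool_rot: [-3.141, 0.001, 0.155]
contact_force: [-0.4, -1.0, 0.3]
opening: 0.0917
grip_force: 0.0
```

Run:
```python
from h import *
print(robot.observe()["tool_pos"],robot.observe()["tool_rot"])
print(*meters([snap("side","side1")]),sep="\n")
plan([.551,-.225,.035],.148,4)
```

```text
[ 0.55083308 -0.22252684  0.09942438] [-3.14111142e+00  7.73498673e-04  1.54587949e-01]
(array([ 549.2, -224.8]), array([59.5, 40. ]), 7.3, 43, np.int32(378))
(array([ 459.1, -233.5]), array([59.8, 39.9]), 19.2, 43, np.int32(395))
(array([ 583.1, -350.5]), array([40.9, 57.9]), -13.2, 42, np.int32(404))
(array([ 474.2, -364.7]), array([42.1, 60.3]), -26.2, 42, np.int32(428))
n=4 shift [-0.1, 0.13, 1.57] turn [-0.001, -0.0, 0.002]
```

Call:
carry_out(deltas=[[0, 0.13, 1.6, 0, 0, 0.002, 1], [0, 0.13, 1.6, 0, 0, 0.002, 1], [0, 0, 1.6, 0, 0, 0, 1], [0, 0, 1.6, 0, 0, 0, 1], [0, 0, 0, 0, 0, 0, 0.3], [0, 0, 0, 0, 0, 0, 0.2], [0, 0, 0, 0, 0, 0, 0.2], [0, 0, 0, 0, 0, 0, 0.2]])

```text
time: 2.15
tool_pos: [0.5509, -0.2268, 0.0375]
tool_rot: [3.14, -0.002, 0.151]
contact_force: [-0.3, 1.0, -0.0]
opening: 0.0697
grip_force: 0.0
```

Call:
carry_out(deltas=[[0, 0, 0, 0, 0, 0, 0], [0, 0, 0, 0, 0, 0, 0], [0, 0, -1, 0, 0, 0, 0], [0, 0, -3.5, 0, 0, 0, 0], [0, 0, -3.5, 0, 0, 0, 0], [0, 0, -4, 0, 0, 0, 0], [0, 0, -4, 0, 0, 0, 0], [0, 0, -4, 0, 0, 0, 0]])

```text
time: 2.82
tool_pos: [0.5499, -0.2261, 0.2395]
tool_rot: [3.141, -0.001, 0.151]
contact_force: [1.8, -0.4, -0.8]
opening: 0.0162
grip_force: 0.0
```

Run:
```python
from h import *
o=robot.observe();print(o["tool_pos"],o["opening"],o["grip_force"])
plan(W(0,23,.235),.122,12)
plan(W(0,23,.066),.122,5,start=(W(0,23,.235),.122))
```

```text
[ 0.54987316 -0.2260806   0.23947199] 0.016237213928637025 0.0
n=12 shift [0.67, -2.45, 1.99] turn [0.0, -0.0, 0.002]
n=5 shift [0.0, -0.0, 0.0] turn [0.0, 0.0, 0.0]
```

```bash
sed -i 's|return np.array(\[p\[0\]+c\*u-s\*v,p\[1\]+s\*u+c\*v,z\])/1000|return np.array([(p[0]+c*u-s*v)/1000,(p[1]+s*u+c*v)/1000,z])|' h.py
python3 - <<'E'
from h import *
print(*meters([snap("side","side2")]),sep="\n")
plan([.551,-.225,.035],.148,6)
plan(W(0,23,.235),.122,12,start=([.551,-.225,.24],.151))
E
```

```text
(array([ 549.2, -224.6]), array([60.2, 39.6]), 7.2, 43, np.int32(383))
(array([ 458. , -234.5]), array([59.3, 38.6]), 22.0, 42, np.int32(395))
(array([ 582.6, -351.1]), array([40.6, 58. ]), -14.6, 42, np.int32(405))
(array([ 473.7, -365.4]), array([41.2, 59.5]), -24.9, 42, np.int32(428))
n=6 shift [-0.05, -0.07, 3.56] turn [0.002, -0.002, 0.0]
n=12 shift [0.67, -2.44, 0.04] turn [0.0, -0.0, 0.002]
```

Call:
carry_out(deltas=[[0, 0, 2, 0, 0, 0, 0.8], [0, 0, 2, 0, 0, 0, 0.8], [0, 0, 2, 0, 0, 0, 0.8], [0, 0, 2, 0, 0, 0, 0.8], [0, 0, 2, 0, 0, 0, 0.8], [0, 0, 2, 0, 0, 0, 0.8], [0, 0, 2, 0, 0, 0, 0.8], [0, 0, 2, 0, 0, 0, 0.8]])

```text
time: 3.53
tool_pos: [0.5504, -0.2264, 0.0763]
tool_rot: [3.141, -0.001, 0.151]
contact_force: [-0.8, 0.6, 0.2]
opening: 0.0614
grip_force: 0.0
```

Call:
carry_out(deltas=[[0, 0, 2, 0, 0, 0, 0.8], [0, 0, 2.4, 0, 0, 0, 0.8], [0, 0, 0, 0, 0, 0, 0], [0, 0, 0, 0, 0, 0, 0], [0, 0, 0, 0, 0, 0, 0], [0, 0, 0, 0, 0, 0, 0], [0, 0, 0, 0, 0, 0, 0], [0, 0, 0, 0, 0, 0, 0]])

```text
time: 4.2
tool_pos: [0.5509, -0.2266, 0.0337]
tool_rot: [3.14, -0.002, 0.151]
contact_force: [-0.2, 1.7, 5.9]
opening: 0.0399
grip_force: 25.0
```

Call:
carry_out(deltas=[[0, 0, 0, 0, 0, 0, 0], [0, 0, 0, 0, 0, 0, 0], [0, 0, 0, 0, 0, 0, 0], [0, 0, 0, 0, 0, 0, 0], [0, 0, -1, 0, 0, 0, 0], [0, 0, -2, 0, 0, 0, 0], [0, 0, -2, 0, 0, 0, 0], [0, 0, -2, 0, 0, 0, 0]])

```text
time: 4.87
tool_pos: [0.55, -0.2263, 0.1035]
tool_rot: [-3.141, 0.0, 0.151]
contact_force: [0.4, 0.6, -0.5]
opening: 0.0399
grip_force: 25.0
```

Call:
carry_out(deltas=[[0, 0, -3.3, 0, 0, 0, 0], [0, 0, -3.3, 0, 0, 0, 0], [0, 0, -3.3, 0, 0, 0, 0], [0, 0, -3.3, 0, 0, 0, 0], [0.67, -2.44, 0, 0, 0, 0.002, 0], [0.67, -2.44, 0, 0, 0, 0.002, 0], [0.67, -2.44, 0, 0, 0, 0.002, 0], [0.67, -2.44, 0, 0, 0, 0.002, 0]])

```text
time: 5.53
tool_pos: [0.5621, -0.1249, 0.2351]
tool_rot: [3.141, -0.0, 0.142]
contact_force: [-0.1, 0.9, -1.2]
opening: 0.0397
grip_force: 25.0
```

Call:
carry_out(deltas=[[0.67, -2.44, 0, 0, 0, 0.002, 0], [0.67, -2.44, 0, 0, 0, 0.002, 0], [0.67, -2.44, 0, 0, 0, 0.002, 0], [0.67, -2.44, 0, 0, 0, 0.002, 0], [0.67, -2.44, 0, 0, 0, 0.002, 0], [0.67, -2.44, 0, 0, 0, 0.002, 0], [0.67, -2.44, 0, 0, 0, 0.002, 0], [0.67, -2.44, 0, 0, 0, 0.002, 0]])

```text
time: 6.2
tool_pos: [0.5888, 0.076, 0.2349]
tool_rot: [3.141, -0.0, 0.127]
contact_force: [0.8, -0.2, -1.1]
opening: 0.04
grip_force: 25.0
```

Run:
```python
from h import *
o=robot.observe();print(o["tool_pos"],o["tool_rot"],o["opening"],o["grip_force"])
plan(W(0,23,.066),.122,8)
```

```text
[0.58884484 0.0760291  0.2349014 ] [ 3.14138628e+00 -7.19879100e-05  1.26686746e-01] 0.04004472841011803 24.99848037958145
n=8 shift [0.01, 0.0, 2.11] turn [0.0, -0.0, 0.001]
```

Call:
carry_out(deltas=[[0, 0, 2.4, 0, 0, 0, 0], [0, 0, 2.4, 0, 0, 0, 0], [0, 0, 2.4, 0, 0, 0, 0], [0, 0, 2.0, 0, 0, 0, 0], [0, 0, 2.0, 0, 0, 0, 0], [0, 0, 2, 0, 0, 0, 0], [0, 0, 1, 0, 0, 0, 0], [0, 0, 0.5, 0, 0, 0.0, 0]])

```text
time: 6.87
tool_pos: [0.5882, 0.0748, 0.086]
tool_rot: [-3.141, 0.003, 0.127]
contact_force: [-0.8, -0.8, -0.7]
opening: 0.0397
grip_force: 25.0
```

Call:
carry_out(deltas=[[0, 0, 0.6, 0, 0, 0, 0], [0, 0, 0.6, 0, 0, 0, 0], [0, 0, 0.5, 0, 0, 0, 0], [0, 0, 0.4, 0, 0, 0, 0], [0, 0, 0.2, 0, 0, 0, 0], [0, 0, 0, 0, 0, 0, 0], [0, 0, 0, 0, 0, 0, 0], [0, 0, 0, 0, 0, 0, 0]])

```text
time: 7.53
tool_pos: [0.5894, 0.0748, 0.0647]
tool_rot: [3.141, -0.001, 0.127]
contact_force: [0.3, -0.3, -0.8]
opening: 0.0397
grip_force: 25.0
```

Call:
carry_out(deltas=[[0, 0, 0.2, 0, 0, 0, 0], [0, 0, 0.2, 0, 0, 0, 0], [0, 0, 0.1, 0, 0, 0, 0], [0, 0, 0, 0, 0, 0, 0], [0, 0, 0, 0, 0, 0, 0.5], [0, 0, 0, 0, 0, 0, 0.6], [0, 0, 0, 0, 0, 0, 0.6], [0, 0, 0, 0, 0, 0, 0.6]])

```text
time: 8.2
tool_pos: [0.5892, 0.0748, 0.0595]
tool_rot: [3.141, -0.0, 0.127]
contact_force: [-0.6, -0.7, -0.3]
opening: 0.0546
grip_force: 0.0
```

Call:
carry_out(deltas=[[0, 0, 0, 0, 0, 0, 0.7], [0, 0, 0, 0, 0, 0, 0.7], [0, 0, -2, 0, 0, 0, 0.7], [0, 0, -3, 0, 0, 0, 0.7], [0, 0, -3, 0, 0, 0, 0.7], [0, 0, -3, 0, 0, 0, 0.7], [0, 0, -3, 0, 0, 0, 0.7], [0, 0, -3, 0, 0, 0, 0.7]])

```text
time: 8.87
tool_pos: [0.5888, 0.0748, 0.2309]
tool_rot: [3.141, -0.0, 0.127]
contact_force: [0.3, 0.2, 0.3]
opening: 0.0642
grip_force: 0.0
```

Run:
```python
from h import *
o=robot.observe();print(o["tool_pos"],o["tool_rot"])
print(*meters([snap("side","side3")]),sep="\n")
print("box",*meters([snap("scene","scene3")],.046,.062),sep="\n")
plan([.584,-.351,.235],-.23,12)
plan([.584,-.351,.060],-.23,6,start=([.584,-.351,.235],-.23))
```

```text
[0.58883459 0.07482223 0.23088375] [ 3.14149912e+00 -7.91787899e-05  1.26845646e-01]
(array([585.7,  59.6]), array([31.4, 67.8]), -16.8, 58, np.int32(367))
(array([ 458.2, -234.2]), array([59. , 41.1]), 20.5, 42, np.int32(396))
(array([ 582.6, -351.7]), array([39.5, 57.9]), -14.1, 42, np.int32(409))
(array([ 474.2, -363.9]), array([42. , 59.8]), -25.4, 42, np.int32(430))
box
(array([592. ,  72.8]), array([64., 40.]), 7.4, 58, np.int32(515))
n=12 shift [0.07, 3.57, 0.0] turn [-0.0, -0.001, 0.03]
n=6 shift [0.0, -0.0, 2.92] turn [-0.0, -0.0, 0.0]
```

View pics/side3.png

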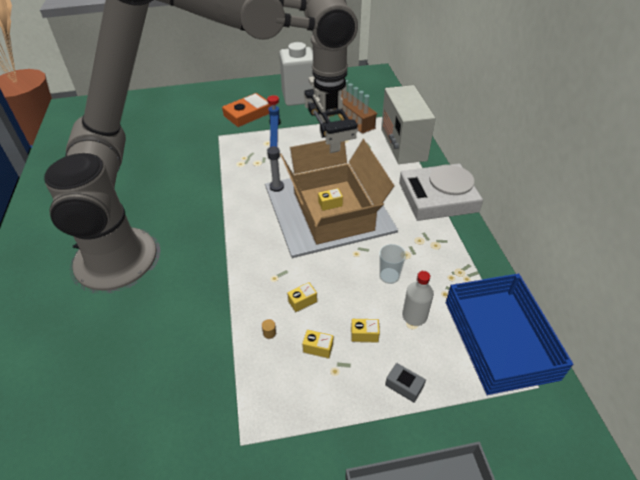

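Call:
carry_out(deltas=[[0.07, 3.57, 0, 0, 0, 0.03, 0.75], [0.07, 3.57, 0, 0, 0, 0.03, 0.75], [0.07, 3.57, 0, 0, 0, 0.03, 0.75], [0.07, 3.57, 0, 0, 0, 0.03, 0.75], [0.07, 3.57, 0, 0, 0, 0.03, 0.75], [0.07, 3.57, 0, 0, 0, 0.03, 0.75], [0.07, 3.57, 0, 0, 0, 0.03, 0.75], [0.07, 3.57, 0, 0, 0, 0.03, 0.75]])

```text
time: 9.63
tool_pos: [0.6005, -0.2116, 0.2284]
tool_rot: [-3.141, 0.001, -0.115]
contact_force: [-0.2, -0.1, 0.1]
opening: 0.0688
grip_force: 0.0
```

Call:
carry_out(deltas=[[0.07, 3.57, 0, 0, 0, 0.03, 0.75], [0.07, 3.57, 0, 0, 0, 0.03, 0.75], [0.07, 3.57, 0, 0, 0, 0.03, 0.75], [0.07, 3.57, 0, 0, 0, 0.03, 0.75], [0, 0, 3.5, 0, 0, 0, 0.75], [0, 0, 3.5, 0, 0, 0, 0.75], [0, 0, 3.5, 0, 0, 0, 0.75], [0, 0, 3.5, 0, 0, 0, 0.75]])

```text
time: 10.3
tool_pos: [0.5804, -0.3514, 0.087]
tool_rot: [-3.141, 0.001, -0.234]
contact_force: [0.3, -1.0, -0.5]
opening: 0.0689
grip_force: 0.0
```

Run:
```python
from h import *
o=robot.observe();print(o["tool_pos"],o["tool_rot"])
print(*meters([snap("side")]),sep="\n")
plan([.584,-.351,.034],-.24,3)
```

```text
[ 0.58044802 -0.35138996  0.08701154] [-3.14130873e+00  6.81258264e-04 -2.34031649e-01]
(array([ 458.6, -234.5]), array([58.5, 38.2]), 20.0, 42, np.int32(389))
(array([ 474.1, -364.3]), array([39.5, 60.4]), -25.7, 42, np.int32(428))
(array([ 578.5, -368.6]), array([ 3.5, 56.8]), -12.4, 36, np.int32(182))
n=3 shift [0.25, 0.03, 1.49] turn [-0.002, 0.004, 0.002]
```

Call:
carry_out(deltas=[[0.1, 0, 1.7, 0, 0, 0, 0.75], [0.1, 0, 1.8, 0, 0, 0, 0.75], [0.1, 0, 1.8, 0, 0, 0, 0.75], [0, 0, 0, 0, 0, 0, 0], [0, 0, 0, 0, 0, 0, 0], [0, 0, 0, 0, 0, 0, 0], [0, 0, 0, 0, 0, 0, 0], [0, 0, 0, 0, 0, 0, 0]])

```text
time: 11.02
tool_pos: [0.5848, -0.3524, 0.038]
tool_rot: [3.141, -0.002, -0.233]
contact_force: [0.2, 1.1, 1.2]
opening: 0.04
grip_force: 0.2
```

Call:
carry_out(deltas=[[0, 0, 0, 0, 0, 0, 0], [0, 0, 0, 0, 0, 0, 0], [0, 0, 0, 0, 0, 0, 0], [0, 0, -1, 0, 0, 0, 0], [0, 0, -3, 0, 0, 0, 0], [0, 0, -3, 0, 0, 0, 0], [0, 0, -3.3, 0, 0, 0, 0], [0, 0, -3.3, 0, 0, 0, 0]])

```text
time: 11.68
tool_pos: [0.5836, -0.3518, 0.174]
tool_rot: [-3.141, 0.001, -0.233]
contact_force: [0.6, 0.1, -1.3]
opening: 0.0396
grip_force: 25.0
```

Run:
```python
from h import *
o=robot.observe();print(o["tool_pos"],o["tool_rot"],o["opening"],o["grip_force"])
s=o["tool_pos"]+[0,0,.066]
plan(W(0,-23,.235),.122,13,start=(s,o["tool_rot"][2]))
```

```text
[ 0.58362594 -0.35175864  0.17397142] [-3.14141199e+00  8.71107044e-04 -2.33247433e-01] 0.039557222063640304 24.99961405992508
n=13 shift [-0.11, -2.95, 0.04] turn [-0.0, 0.0, -0.027]
```

Call:
carry_out(deltas=[[0, 0, -3.3, 0, 0, 0, 0], [0, 0, -3.3, 0, 0, 0, 0], [-0.11, -2.95, 0, 0, 0, -0.027, 0], [-0.11, -2.95, 0, 0, 0, -0.027, 0], [-0.11, -2.95, 0, 0, 0, -0.027, 0], [-0.11, -2.95, 0, 0, 0, -0.027, 0], [-0.11, -2.95, 0, 0, 0, -0.027, 0], [-0.11, -2.95, 0, 0, 0, -0.027, 0]])

```text
time: 12.35
tool_pos: [0.6065, -0.1751, 0.2388]
tool_rot: [3.141, 0.0, -0.07]
contact_force: [0.5, -0.3, -1.8]
opening: 0.0396
grip_force: 25.0
```

Call:
carry_out(deltas=[[-0.11, -2.95, 0, 0, 0, -0.027, 0], [-0.11, -2.95, 0, 0, 0, -0.027, 0], [-0.11, -2.95, 0, 0, 0, -0.027, 0], [-0.11, -2.95, 0, 0, 0, -0.027, 0], [-0.11, -2.95, 0, 0, 0, -0.027, 0], [-0.11, -2.95, 0, 0, 0, -0.027, 0], [-0.11, -2.95, 0, 0, 0, -0.027, 0], [0, 0, 0, 0, 0, 0, 0]])

```text
time: 13.02
tool_pos: [0.5959, 0.0347, 0.2389]
tool_rot: [-3.139, 0.0, 0.124]
contact_force: [-0.5, -0.1, 0.1]
opening: 0.0396
grip_force: 25.0
```

Run:
```python
from h import *
o=robot.observe();print(o["tool_pos"],o["tool_rot"],o["opening"],o["grip_force"])
plan(W(0,-23,.085),.122,7)
```

```text
[0.59591183 0.03471934 0.23892965] [-3.13939905e+00  2.03672044e-04  1.23740963e-01] 0.03960234823917757 24.999901056289673
n=7 shift [-0.01, 0.06, 2.2] turn [-0.0, 0.0, 0.0]
```

Call:
carry_out(deltas=[[0, 0.1, 2.2, 0, 0, 0, 0], [0, 0.1, 2.2, 0, 0, 0, 0], [0, 0.1, 2.2, 0, 0, 0, 0], [0, 0.1, 2.2, 0, 0, 0, 0], [0, 0.1, 2.2, 0, 0, 0, 0], [0, 0.1, 2.2, 0, 0, 0, 0], [0, 0.1, 1.5, 0, 0, 0, 0], [0, 0, 0.5, 0, 0, 0.0, 0]])

```text
time: 13.68
tool_pos: [0.5963, 0.0222, 0.0839]
tool_rot: [-3.141, 0.005, 0.117]
contact_force: [-1.0, 0.4, -1.6]
opening: 0.0397
grip_force: 25.0
```

Call:
carry_out(deltas=[[0, 0, 0.6, 0, 0, 0, 0], [0, 0, 0.6, 0, 0, 0, 0], [0, 0, 0.5, 0, 0, 0, 0], [0, 0, 0.3, 0, 0, 0, 0], [0, 0, 0, 0, 0, 0, 0], [0, 0, 0, 0, 0, 0, 0], [0, 0, 0, 0, 0, 0, 0.5], [0, 0, 0, 0, 0, 0, 0.6]])

```text
time: 14.35
tool_pos: [0.5983, 0.0226, 0.0669]
tool_rot: [3.141, -0.001, 0.118]
contact_force: [0.4, 0.2, 0.9]
opening: 0.048
grip_force: 0.0
```

Call:
carry_out(deltas=[[0, 0, 0, 0, 0, 0, 0.7], [0, 0, 0, 0, 0, 0, 0.7], [0, 0, 0, 0, 0, 0, 0.8], [0, 0, -2.5, 0, 0, 0, 1], [0, 0, -3.5, 0, 0, 0, 1], [0, 0, -3.5, 0, 0, 0, 1], [0, 0, -3.5, 0, 0, 0, 1], [0, 0, -3.5, 0, 0, 0, 1]])

```text
time: 15.02
tool_pos: [0.5976, 0.0227, 0.2331]
tool_rot: [3.142, -0.0, 0.118]
contact_force: [0.4, -0.3, 0.2]
opening: 0.0914
grip_force: 0.0
```

Run:
```python
from h import *
o=robot.observe();print(o["tool_pos"],o["tool_rot"])
print(*meters([snap("side","side4")]),sep="\n")
print("box",*meters([snap("scene","scene4")],.046,.062),sep="\n")
plan([.460,-.234,.235],np.pi/2+.35,16)
```

```text
[0.59755491 0.02266573 0.23309288] [ 3.14152610e+00 -9.65931639e-06  1.17809611e-01]
(array([580.2,  43.3]), array([65. , 67.6]), -17.8, 59, np.int32(450))
(array([ 457.7, -234.5]), array([59.5, 40.5]), 24.5, 43, np.int32(396))
(array([ 473.9, -365.2]), array([39.7, 60. ]), -26.8, 42, np.int32(430))
box
(array([595.5,  46.4]), array([64.5, 93.7]), -84.0, 58, np.int32(1153))
n=16 shift [-2.09, 0.22, 0.01] turn [0.001, -0.0, -0.113]
```

Call:
carry_out(deltas=[[-2.09, 0.22, 0, 0, 0, -0.113, 1], [-2.09, 0.22, 0, 0, 0, -0.113, 1], [-2.09, 0.22, 0, 0, 0, -0.113, 1], [-2.09, 0.22, 0, 0, 0, -0.113, 1], [-2.09, 0.22, 0, 0, 0, -0.113, 1], [-2.09, 0.22, 0, 0, 0, -0.113, 1], [-2.09, 0.22, 0, 0, 0, -0.113, 1], [-2.09, 0.22, 0, 0, 0, -0.113, 1]])

```text
time: 15.78
tool_pos: [0.4641, -0.0718, 0.2309]
tool_rot: [-3.141, 0.0, 1.028]
contact_force: [0.0, 1.0, -0.2]
opening: 0.0918
grip_force: 0.0
```

Call:
carry_out(deltas=[[-2.09, 0.22, 0, 0, 0, -0.113, 1], [-2.09, 0.22, 0, 0, 0, -0.113, 1], [-2.09, 0.22, 0, 0, 0, -0.113, 1], [-2.09, 0.22, 0, 0, 0, -0.113, 1], [-2.09, 0.22, 0, 0, 0, -0.113, 1], [-2.09, 0.22, 0, 0, 0, -0.113, 1], [-2.09, 0.22, 0, 0, 0, -0.113, 1], [-2.09, 0.22, 0, 0, 0, -0.113, 1]])

```text
time: 16.45
tool_pos: [0.4571, -0.2349, 0.2309]
tool_rot: [-3.141, -0.0, 1.931]
contact_force: [0.5, -0.0, -0.7]
opening: 0.0917
grip_force: 0.0
```

Run:
```python
from h import *
o=robot.observe();print(o["tool_pos"],o["tool_rot"])
print(*meters([snap("scene","scene5"),snap("side")]),sep="\n")
plan([.460,-.234,.07],np.pi/2+.37,6)
```

```text
[ 0.45705496 -0.23490169  0.23089404] [-3.14111754e+00 -4.73064069e-04  1.93084875e+00]
(array([ 478.8, -363. ]), array([38.2, 58.6]), -25.3, 42, np.int32(351))
(array([ 463.9, -232.5]), array([59.6, 36.9]), 20.8, 42, np.int32(276))
(array([616.2,  54.1]), array([77. , 68.9]), 61.9, 57, np.int32(1168))
(array([ 458.3, -234.4]), array([58.5, 39.4]), 19.3, 43, np.int32(391))
(array([ 474.5, -364.6]), array([40.8, 59.6]), -26.4, 42, np.int32(428))
n=6 shift [0.03, 0.05, 2.68] turn [-0.0, 0.0, -0.002]
```

Call:
carry_out(deltas=[[0, 0.2, 3, 0, 0, 0, 1], [0, 0.2, 3, 0, 0, 0, 1], [0, 0, 3, 0, 0, 0, 1], [0, 0, 3, 0, 0, 0, 1], [0, 0, 3, 0, 0, 0, 1], [0, 0, 2.5, 0, 0, 0, 1], [0, 0, 2, 0, 0, 0, 1], [0, 0, 0.2, 0, 0, 0, 0]])

```text
time: 17.22
tool_pos: [0.4589, -0.2304, 0.0308]
tool_rot: [-3.137, -0.006, 1.924]
contact_force: [-0.3, 1.0, 0.5]
opening: 0.0886
grip_force: 0.0
```

Call:
carry_out(deltas=[[0, 0, 0, 0, 0, 0, 0], [0, 0, 0, 0, 0, 0, 0], [0, 0, 0, 0, 0, 0, 0], [0, 0, 0, 0, 0, 0, 0], [0, 0, 0, 0, 0, 0, 0], [0, 0, 0, 0, 0, 0, 0], [0, 0, 0, 0, 0, 0, 0], [0, 0, -1, 0, 0, 0, 0]])

```text
time: 17.88
tool_pos: [0.4607, -0.2321, 0.044]
tool_rot: [-3.141, -0.001, 1.926]
contact_force: [-0.1, -0.2, -1.6]
opening: 0.0615
grip_force: 25.0
```

Call:
carry_out(deltas=[[0, 0, -2, 0, 0, 0, 0], [0, 0, -3, 0, 0, 0, 0], [0, 0, -3, 0, 0, 0, 0], [0, 0, -3, 0, 0, 0, 0], [0, 0, -3, 0, 0, 0, 0], [0, 0, -3, 0, 0, 0, 0], [0, 0, -2, 0, 0, 0, 0], [0, 0, 0, 0, 0, 0, 0]])

```text
time: 18.55
tool_pos: [0.4628, -0.2336, 0.2398]
tool_rot: [3.136, 0.008, 1.926]
contact_force: [0.5, -0.8, -0.4]
opening: 0.0616
grip_force: 25.0
```

Run:
```python
from h import *
o=robot.observe();print(o["tool_pos"],o["tool_rot"],o["opening"],o["grip_force"])
plan(W(0,72,.235),.122+np.pi/2,14)
```

```text
[ 0.46276731 -0.2335854   0.23975674] [3.13640228 0.00771584 1.9257047 ] 0.06162972760980368 24.9985134601593
n=14 shift [2.27, 1.47, 0.03] turn [0.0, 0.001, 0.017]
```

Call:
carry_out(deltas=[[2.27, 1.47, 0, 0, 0, 0.017, 0], [2.27, 1.47, 0, 0, 0, 0.017, 0], [2.27, 1.47, 0, 0, 0, 0.017, 0], [2.27, 1.47, 0, 0, 0, 0.017, 0], [2.27, 1.47, 0, 0, 0, 0.017, 0], [2.27, 1.47, 0, 0, 0, 0.017, 0], [2.27, 1.47, 0, 0, 0, 0.017, 0], [2.27, 1.47, 0, 0, 0, 0.017, 0]])

```text
time: 19.22
tool_pos: [0.5203, -0.0233, 0.2337]
tool_rot: [-3.14, -0.0, 1.789]
contact_force: [0.8, -0.8, -1.1]
opening: 0.0616
grip_force: 25.0
```

Call:
carry_out(deltas=[[2.27, 1.47, 0, 0, 0, 0.017, 0], [2.27, 1.47, 0, 0, 0, 0.017, 0], [2.27, 1.47, 0, 0, 0, 0.017, 0], [2.27, 1.47, 0, 0, 0, 0.017, 0], [2.27, 1.47, 0, 0, 0, 0.017, 0], [2.27, 1.47, 0, 0, 0, 0.017, 0], [0, 0, 0, 0, 0, 0, 0], [0, 0, 0, 0, 0, 0, 0]])

```text
time: 19.88
tool_pos: [0.5832, 0.1258, 0.2331]
tool_rot: [-3.139, 0.0, 1.69]
contact_force: [-0.5, -0.2, -0.8]
opening: 0.062
grip_force: 25.0
```

Run:
```python
from h import *
o=robot.observe();print(o["tool_pos"],o["tool_rot"],o["opening"],o["grip_force"])
plan(W(0,72,.13),.122+np.pi/2,6)
```

```text
[0.58318452 0.12582141 0.23311464] [-3.13943631e+00  1.99552834e-04  1.69019200e+00] 0.06199786451456579 24.998551905155182
n=6 shift [-0.02, 0.01, 1.72] turn [-0.0, 0.0, -0.0]
```

Call:
carry_out(deltas=[[0, 0, 2.4, 0, 0, 0, 0], [0, 0, 2.4, 0, 0, 0, 0], [0, 0, 2.4, 0, 0, 0, 0], [0, 0, 2.4, 0, 0, 0, 0], [0, 0, 2.4, 0, 0, 0, 0], [0, 0, 1.5, 0, 0, 0, 0], [0, 0, 0.8, 0, 0, 0, 0], [0, 0, 0.4, 0, 0, 0.0, 0]])

```text
time: 20.55
tool_pos: [0.5827, 0.1237, 0.086]
tool_rot: [-3.139, 0.0, 1.687]
contact_force: [-0.1, -0.3, -1.1]
opening: 0.0616
grip_force: 25.0
```

Call:
carry_out(deltas=[[0, 0, 0.3, 0, 0, 0, 0], [0, 0, 0.3, 0, 0, 0, 0], [0, 0, 0.2, 0, 0, 0, 0], [0, 0, 0.2, 0, 0, 0, 0], [0, 0, 0, 0, 0, 0, 0], [0, 0, 0, 0, 0, 0, 0], [0, 0, 0, 0, 0, 0, 0], [0, 0, 0, 0, 0, 0, 0]])

```text
time: 21.22
tool_pos: [0.5839, 0.1248, 0.0776]
tool_rot: [3.141, 0.0, 1.688]
contact_force: [0.0, -0.5, -0.7]
opening: 0.0616
grip_force: 25.0
```

Call:
carry_out(deltas=[[0, 0, 0.3, 0, 0, 0, 0], [0, 0, 0.3, 0, 0, 0, 0], [0, 0, 0.3, 0, 0, 0, 0], [0, 0, 0, 0, 0, 0, 0], [0, 0, 0, 0, 0, 0, 0], [0, 0, 0, 0, 0, 0, 0], [0, 0, 0, 0, 0, 0, 0], [0, 0, 0, 0, 0, 0, 0]])

```text
time: 21.88
tool_pos: [0.5838, 0.1248, 0.0684]
tool_rot: [3.141, 0.0, 1.688]
contact_force: [-0.5, -0.5, -0.9]
opening: 0.0617
grip_force: 25.0
```

Call:
carry_out(deltas=[[0, 0, 0.2, 0, 0, 0, 0], [0, 0, 0.2, 0, 0, 0, 0], [0, 0, 0, 0, 0, 0, 0], [0, 0, 0, 0, 0, 0, 0], [0, 0, 0, 0, 0, 0, 0], [0, 0, 0, 0, 0, 0, 0], [0, 0, 0, 0, 0, 0, 0], [0, 0, 0, 0, 0, 0, 0]])

```text
time: 22.55
tool_pos: [0.5838, 0.1248, 0.0643]
tool_rot: [3.141, 0.0, 1.688]
contact_force: [-0.3, 0.2, -1.2]
opening: 0.0614
grip_force: 25.0
```

Call:
carry_out(deltas=[[0, 0, 0, 0, 0, 0, 0.8], [0, 0, 0, 0, 0, 0, 0.8], [0, 0, 0, 0, 0, 0, 0.8], [0, 0, 0, 0, 0, 0, 0.8], [0, 0, 0, 0, 0, 0, 0.8], [0, 0, 0, 0, 0, 0, 0.8], [0, 0, -2, 0, 0, 0, 0.8], [0, 0, -3, 0, 0, 0, 0.8]])

```text
time: 23.22
tool_pos: [0.5816, 0.1245, 0.1119]
tool_rot: [-3.135, -0.0, 1.688]
contact_force: [0.1, 0.1, 1.1]
opening: 0.0735
grip_force: 0.0
```

Call:
carry_out(deltas=[[0, 0, -3.5, 0, 0, 0, 1], [0, 0, -3.5, 0, 0, 0, 1], [0, 0, -3.5, 0, 0, 0, 1], [0, 0, -1, 0, 0, 0, 1], [0, 0, 0, 0, 0, 0, 1], [0, 0, 0, 0, 0, 0, 1], [0, 0, 0, 0, 0, 0, 1], [0, 0, 0, 0, 0, 0, 1]])

```text
time: 23.88
tool_pos: [0.5828, 0.1247, 0.227]
tool_rot: [-3.138, -0.0, 1.688]
contact_force: [0.3, -0.3, -1.7]
opening: 0.0917
grip_force: 0.0
```

Run:
```python
from h import *
o=robot.observe();print(o["tool_pos"],o["tool_rot"])
print(*meters([snap("side","side6")]),sep="\n")
print("box",*meters([snap("scene","scene6")],.046,.062),sep="\n")
plan([.477,-.364,.235],np.pi/2-.455,18)
```

```text
[0.58281419 0.12468226 0.22700515] [-3.13751351e+00 -2.22634835e-05  1.68775937e+00]
(array([590.7,  88.6]), array([ 73.5, 144.5]), -83.1, 60, np.int32(684))
(array([ 474.1, -364.9]), array([40.8, 60.3]), -27.6, 42, np.int32(431))
box
(array([590.6,  76.3]), array([ 65.1, 154.6]), -82.4, 57, np.int32(1794))
n=18 shift [-2.81, -0.17, -0.04] turn [-0.0, 0.0, 0.032]
```

View pics/scene6.png

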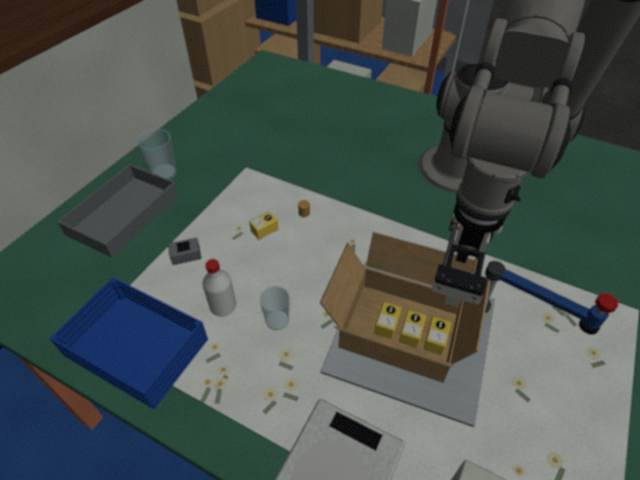

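Call:
carry_out(deltas=[[-3.16, -0.19, 0, 0, 0, 0.036, 1], [-3.16, -0.19, 0, 0, 0, 0.036, 1], [-3.16, -0.19, 0, 0, 0, 0.036, 1], [-3.16, -0.19, 0, 0, 0, 0.036, 1], [-3.16, -0.19, 0, 0, 0, 0.036, 1], [-3.16, -0.19, 0, 0, 0, 0.036, 1], [-3.16, -0.19, 0, 0, 0, 0.036, 1], [-3.16, -0.19, 0, 0, 0, 0.036, 1]])

```text
time: 24.65
tool_pos: [0.5658, -0.1284, 0.2283]
tool_rot: [-3.14, -0.0, 1.398]
contact_force: [-0.1, -0.6, 0.4]
opening: 0.0918
grip_force: 0.0
```

Call:
carry_out(deltas=[[-3.16, -0.19, 0, 0, 0, 0.036, 1], [-3.16, -0.19, 0, 0, 0, 0.036, 1], [-3.16, -0.19, 0, 0, 0, 0.036, 1], [-3.16, -0.19, 0, 0, 0, 0.036, 1], [-3.16, -0.19, 0, 0, 0, 0.036, 1], [-3.16, -0.19, 0, 0, 0, 0.036, 1], [-3.16, -0.19, 0, 0, 0, 0.036, 1], [-3.16, -0.19, 0, 0, 0, 0.036, 1]])

```text
time: 25.32
tool_pos: [0.4772, -0.3647, 0.2283]
tool_rot: [-3.14, -0.0, 1.11]
contact_force: [-0.2, -0.6, -0.4]
opening: 0.0918
grip_force: 0.0
```

Run:
```python
from h import *
o=robot.observe();print(o["tool_pos"],o["tool_rot"])
print(*meters([snap("scene"),snap("side")]),sep="\n")
plan([.477,-.364,.09],np.pi/2-.455,6)
```

```text
[ 0.47718398 -0.3647048   0.22828941] [-3.14019812e+00 -4.61185227e-04  1.11000219e+00]
(array([ 479.1, -362.1]), array([38.2, 59.6]), -24.1, 42, np.int32(339))
(array([595.5,  73.7]), array([ 58.6, 142.5]), -85.1, 57, np.int32(1795))
(array([ 473.6, -365.3]), array([39.6, 60.3]), -26.9, 42, np.int32(428))
n=6 shift [0.06, -0.0, 2.3] turn [-0.0, 0.0, -0.002]
```

Call:
carry_out(deltas=[[0, 0, 3, 0, 0, 0, 1], [0, 0, 3, 0, 0, 0, 1], [0, 0, 3, 0, 0, 0, 1], [0, 0, 3, 0, 0, 0, 1], [0, 0, 3, 0, 0, 0, 1], [0, 0, 2.4, 0, 0, 0, 1], [0, 0, 2, 0, 0, 0, 1], [0, 0, 0, 0, 0, 0, 0]])

```text
time: 26.08
tool_pos: [0.476, -0.3606, 0.0304]
tool_rot: [-3.133, -0.003, 1.112]
contact_force: [-1.4, -0.2, -0.5]
opening: 0.0884
grip_force: 0.0
```

Call:
carry_out(deltas=[[0, 0, 0, 0, 0, 0, 0], [0, 0, 0, 0, 0, 0, 0], [0, 0, 0, 0, 0, 0, 0], [0, 0, 0, 0, 0, 0, 0], [0, 0, 0, 0, 0, 0, 0], [0, 0, 0, 0, 0, 0, 0], [0, 0, 0, 0, 0, 0, 0], [0, 0, -1, 0, 0, 0, 0]])

```text
time: 26.75
tool_pos: [0.4774, -0.3629, 0.0447]
tool_rot: [-3.14, -0.001, 1.112]
contact_force: [-0.3, 0.4, -2.3]
opening: 0.0617
grip_force: 25.0
```

Call:
carry_out(deltas=[[0, 0, -2, 0, 0, 0, 0], [0, 0, -3, 0, 0, 0, 0], [0, 0, -3, 0, 0, 0, 0], [0, 0, -3, 0, 0, 0, 0], [0, 0, -3, 0, 0, 0, 0], [0, 0, -3, 0, 0, 0, 0], [0, 0, -2, 0, 0, 0, 0], [0, 0, 0, 0, 0, 0, 0]])

```text
time: 27.42
tool_pos: [0.4795, -0.3648, 0.2412]
tool_rot: [3.132, 0.003, 1.112]
contact_force: [0.5, -0.1, -0.9]
opening: 0.0618
grip_force: 25.0
```

Run:
```python
from h import *
o=robot.observe();print(o["tool_pos"],o["tool_rot"],o["opening"],o["grip_force"])
plan(W(0,-78,.235),.122+np.pi/2,14)
```

```text
[ 0.4794668  -0.36480244  0.24123245] [3.13230004e+00 3.11066429e-03 1.11178529e+00] 0.06181430058440094 24.999200999736786
n=14 shift [2.59, 0.41, 0.04] turn [0.001, 0.0, -0.041]
```

Call:
carry_out(deltas=[[2.59, 0.41, 0, 0, 0, -0.041, 0], [2.59, 0.41, 0, 0, 0, -0.041, 0], [2.59, 0.41, 0, 0, 0, -0.041, 0], [2.59, 0.41, 0, 0, 0, -0.041, 0], [2.59, 0.41, 0, 0, 0, -0.041, 0], [2.59, 0.41, 0, 0, 0, -0.041, 0], [2.59, 0.41, 0, 0, 0, -0.041, 0], [2.59, 0.41, 0, 0, 0, -0.041, 0]])

```text
time: 28.08
tool_pos: [0.573, -0.1761, 0.2341]
tool_rot: [-3.14, -0.001, 1.442]
contact_force: [0.2, -0.9, -0.8]
opening: 0.0617
grip_force: 25.0
```

Call:
carry_out(deltas=[[2.59, 0.41, 0, 0, 0, -0.041, 0], [2.59, 0.41, 0, 0, 0, -0.041, 0], [2.59, 0.41, 0, 0, 0, -0.041, 0], [2.59, 0.41, 0, 0, 0, -0.041, 0], [2.59, 0.41, 0, 0, 0, -0.041, 0], [2.59, 0.41, 0, 0, 0, -0.041, 0], [0, 0, 0, 0, 0, 0, 0], [0, 0, 0, 0, 0, 0, 0]])

```text
time: 28.75
tool_pos: [0.6016, -0.0219, 0.2343]
tool_rot: [-3.14, -0.0, 1.688]
contact_force: [-0.2, -0.1, -1.1]
opening: 0.0619
grip_force: 25.0
```

Run:
```python
from h import *
o=robot.observe();print(o["tool_pos"],o["tool_rot"],o["opening"],o["grip_force"])
plan(W(0,-78,.085),.122+np.pi/2,8)
```

```text
[ 0.60157239 -0.02190046  0.23431454] [-3.13981763e+00 -2.28109701e-04  1.68803489e+00] 0.06193783075776423 24.999067783355713
n=8 shift [-0.03, 0.01, 1.87] turn [-0.0, -0.0, -0.001]
```

Call:
carry_out(deltas=[[-0.05, 0, 2.4, 0, 0, 0, 0], [-0.05, 0, 2.4, 0, 0, 0, 0], [-0.05, 0, 2.4, 0, 0, 0, 0], [-0.05, 0, 2.4, 0, 0, 0, 0], [-0.05, 0, 2.4, 0, 0, 0, 0], [0, 0, 1.5, 0, 0, 0, 0], [0, 0, 0.8, 0, 0, 0, 0], [0, 0, 0.4, 0, 0, 0, 0]])

```text
time: 29.42
tool_pos: [0.6015, -0.0267, 0.0866]
tool_rot: [-3.139, -0.0, 1.684]
contact_force: [-0.7, 0.3, -1.1]
opening: 0.0616
grip_force: 25.0
```

Call:
carry_out(deltas=[[0, 0, 0.5, 0, 0, 0, 0], [0, 0, 0.5, 0, 0, 0, 0], [0, 0, 0.5, 0, 0, 0, 0], [0, 0, 0.3, 0, 0, 0, 0], [0, 0, 0.3, 0, 0, 0, 0], [0, 0, 0, 0, 0, 0, 0], [0, 0, 0, 0, 0, 0, 0], [0, 0, 0, 0, 0, 0, 0]])

```text
time: 30.08
tool_pos: [0.6026, -0.0257, 0.0676]
tool_rot: [3.141, 0.0, 1.686]
contact_force: [0.5, -0.1, -1.1]
opening: 0.0615
grip_force: 25.0
```

Call:
carry_out(deltas=[[0, 0, 0, 0, 0, 0, 0.8], [0, 0, 0, 0, 0, 0, 0.8], [0, 0, 0, 0, 0, 0, 0.8], [0, 0, 0, 0, 0, 0, 0.8], [0, 0, 0, 0, 0, 0, 0.8], [0, 0, 0, 0, 0, 0, 0.8], [0, 0, -2, 0, 0, 0, 0.8], [0, 0, -3, 0, 0, 0, 0.8]])

```text
time: 30.75
tool_pos: [0.6003, -0.0254, 0.1149]
tool_rot: [-3.135, -0.002, 1.686]
contact_force: [0.5, -0.6, -0.3]
opening: 0.0736
grip_force: 0.0
```

Call:
carry_out(deltas=[[0, 0, -3.5, 0, 0, 0, 0.5], [0, 0, -3.5, 0, 0, 0, 0], [0, 0, -3.5, 0, 0, 0, 0], [0, 0, -3, 0, 0, 0, 0], [0, 0, -3, 0, 0, 0, 0], [0, 0, 0, 0, 0, 0, 0], [0, 0, 0, 0, 0, 0, 0], [0, 0, 0, 0, 0, 0, 0]])

```text
time: 31.42
tool_pos: [0.602, -0.0256, 0.2815]
tool_rot: [-3.14, -0.0, 1.686]
contact_force: [-0.2, 0.3, -0.0]
opening: 0.0247
grip_force: 0.0
```

Run:
```python
from h import *
o=robot.observe();print(o["tool_pos"],o["tool_rot"])
print("box",*meters([snap("scene","scene7")],.046,.062),sep="\n")
r=snap("side","side7")
a=cv2.imread("pics/scene7.png")[210:400,300:520]; b=cv2.imread("pics/side7.png")[100:270,250:420]
cv2.imwrite("pics/c7.png",np.hstack([cv2.resize(a,(450,400)),cv2.resize(b,(350,400))]))
```

```text
[ 0.60195937 -0.02564805  0.28146528] [-3.14036827e+00 -2.80458011e-04  1.68582006e+00]
box
(array([594.4,  46.9]), array([ 66.7, 195. ]), -82.4, 57, np.int32(2397))
```

View pics/c7.png

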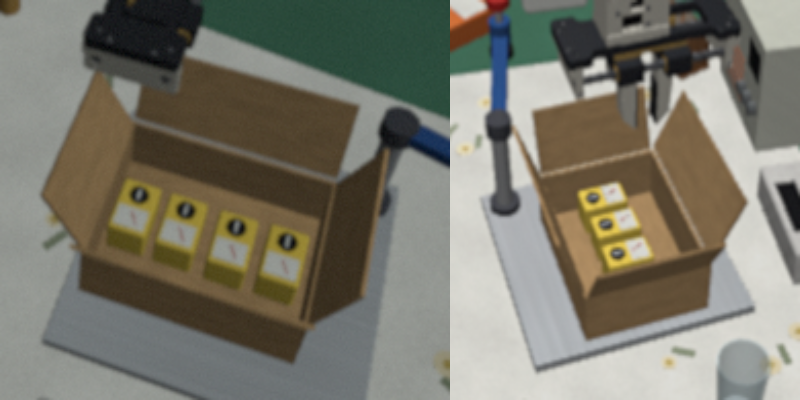

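Run:
```python
from h import *
plan(W(0,-186,.28),.122,14)
```

```text
n=14 shift [-0.63, 0.57, 0.0] turn [-0.0, 0.0, 0.112]
```

Call:
carry_out(deltas=[[-0.63, 0.57, 0, 0, 0, 0.112, 0], [-0.63, 0.57, 0, 0, 0, 0.112, 0], [-0.63, 0.57, 0, 0, 0, 0.112, 0], [-0.63, 0.57, 0, 0, 0, 0.112, 0], [-0.63, 0.57, 0, 0, 0, 0.112, 0], [-0.63, 0.57, 0, 0, 0, 0.112, 0], [-0.63, 0.57, 0, 0, 0, 0.112, 0], [-0.63, 0.57, 0, 0, 0, 0.112, 0]])

```text
time: 32.18
tool_pos: [0.6312, -0.085, 0.2804]
tool_rot: [-3.139, 0.002, 0.784]
contact_force: [-0.4, 0.2, -0.6]
opening: 0.0004
grip_force: 0.0
```

Call:
carry_out(deltas=[[-0.63, 0.57, 0, 0, 0, 0.112, 0], [-0.63, 0.57, 0, 0, 0, 0.112, 0], [-0.63, 0.57, 0, 0, 0, 0.112, 0], [-0.63, 0.57, 0, 0, 0, 0.112, 0], [-0.63, 0.57, 0, 0, 0, 0.112, 0], [-0.63, 0.57, 0, 0, 0, 0.112, 0], [0, 0, 0, 0, 0, 0, 0], [0, 0, 0, 0, 0, 0, 0]])

```text
time: 32.85
tool_pos: [0.6151, -0.1322, 0.2811]
tool_rot: [-3.141, 0.002, 0.12]
contact_force: [-0.0, 0.3, 0.3]
opening: 0.0002
grip_force: 0.0
```

Run:
```python
from h import *
o=robot.observe();print(o["tool_pos"],o["tool_rot"],o["opening"])
plan(W(0,-186,.133),.122,5)
```

```text
[ 0.61514855 -0.13216904  0.28112336] [-3.14053783e+00  1.85318043e-03  1.20360314e-01] 0.0002367626162284033
n=5 shift [0.01, -0.01, 2.96] turn [-0.0, 0.0, -0.0]
```

Call:
carry_out(deltas=[[0, 0, 3, 0, 0, 0, 0], [0, 0, 3, 0, 0, 0, 0], [0, 0, 3, 0, 0, 0, 0], [0, 0, 3, 0, 0, 0, 0], [0, 0, 2.8, 0, 0, 0, 0], [0, 0, 0, 0, 0, 0, 0], [0, -1, 0, 0, 0, 0, 0], [0, -1, 0, 0, 0, 0, 0]])

```text
time: 33.52
tool_pos: [0.6141, -0.112, 0.1358]
tool_rot: [3.14, -0.002, 0.119]
contact_force: [-0.3, -1.4, 1.6]
opening: -0.0
grip_force: 1.0
```

Call:
carry_out(deltas=[[0, -1, 0, 0, 0, 0, 0], [0, -1, 0, 0, 0, 0, 0], [0, -1, 0, 0, 0, 0, 0], [0, -0.8, 0, 0, 0, 0, 0], [0, -1, 0, 0, 0, 0, 0], [0, -0.8, 0.2, 0, 0, 0, 0], [0, -0.7, 0.3, 0, 0, 0, 0], [0, -0.7, 0.5, 0, 0, 0, 0]])

```text
time: 34.18
tool_pos: [0.605, -0.042, 0.1244]
tool_rot: [3.141, -0.001, 0.118]
contact_force: [-0.0, 0.1, 0.7]
opening: 0.0003
grip_force: 0.6
```

Call:
carry_out(deltas=[[0, -0.8, 0.7, 0, 0, 0, 0], [0, -0.5, 0.7, 0, 0, 0, 0], [0, -0.5, 0.7, 0, 0, 0, 0], [0, -0.3, 0.5, 0, 0, 0, 0], [0, -0.2, 0.4, 0, 0, 0, 0], [0, 0, 0.2, 0, 0, 0, 0], [0, 0, 0.1, 0, 0, 0, 0], [0, 0, 0, 0, 0, 0, 0]])

```text
time: 34.85
tool_pos: [0.6017, -0.0193, 0.0921]
tool_rot: [-3.14, 0.001, 0.118]
contact_force: [-4.4, 3.0, 9.5]
opening: 0.0003
grip_force: 4.5
```

Call:
carry_out(deltas=[[0, 0, -2, 0, 0, 0, 0], [0, 0, -3, 0, 0, 0, 0], [0, 0, -4, 0, 0, 0, 0], [0, 0, -3, 0, 0, 0, 0], [0, -3.3, 0, 0, 0, 0, 0], [0, -3.3, 0, 0, 0, 0, 0], [0, -3.3, 0, 0, 0, 0, 0], [0, -3.3, 0, 0, 0, 0, 0]])

```text
time: 35.52
tool_pos: [0.5863, 0.1122, 0.2112]
tool_rot: [-3.141, 0.0, 0.117]
contact_force: [0.4, -0.6, -0.3]
opening: 0.0006
grip_force: 0.0
```

Call:
carry_out(deltas=[[0, -3.3, 0, 0, 0, 0, 0], [0, -3.3, 0, 0, 0, 0, 0], [0, -3.3, 0, 0, 0, 0, 0], [0, -3, 0, 0, 0, 0, 0], [0, 0, 0, 0, 0, 0, 0], [0, 0, 0, 0, 0, 0, 0], [0, 0, 0, 0, 0, 0, 0], [0, 0, 0, 0, 0, 0, 0]])

```text
time: 36.18
tool_pos: [0.5718, 0.238, 0.2111]
tool_rot: [3.141, 0.0, 0.116]
contact_force: [0.5, -0.9, 0.4]
opening: 0.0005
grip_force: 0.0
```

Run:
```python
from h import *
o=robot.observe();print(o["tool_pos"],o["tool_rot"],o["opening"])
plan(W(0,186,.133),.122,5)
snap("scene","scene8");snap("side","side8")
a=cv2.imread("pics/scene8.png")[200:400,280:620]; b=cv2.imread("pics/side8.png")[80:270,230:420]
cv2.imwrite("pics/c8.png",np.hstack([cv2.resize(a,(450,400)),cv2.resize(b,(350,400))]))
```

```text
[0.57175318 0.23798469 0.21106772] [3.14109009e+00 4.81623880e-04 1.16372465e-01] 0.0004607999179657603
n=5 shift [-0.03, 0.0, 1.56] turn [0.0, 0.0, -0.001]
```

View pics/c8.png

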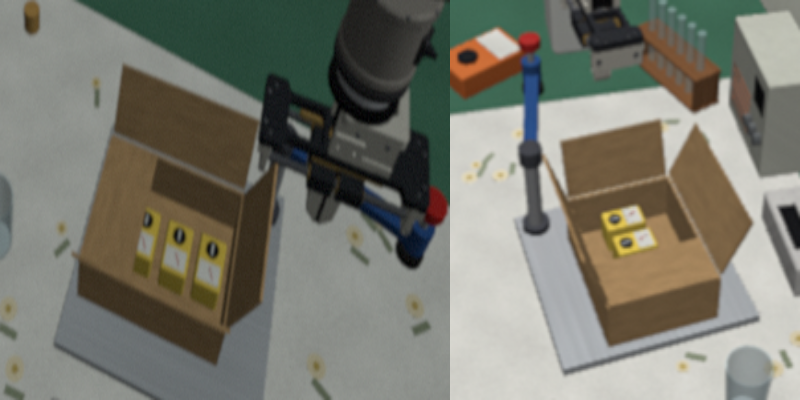

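Call:
carry_out(deltas=[[0, 0, 2, 0, 0, 0, 0], [0, 0, 2, 0, 0, 0, 0], [0, 0, 2, 0, 0, 0, 0], [0, 0, 1.6, 0, 0, 0, 0], [0, 0.8, 0, 0, 0, 0, 0], [0, 1, 0, 0, 0, 0, 0], [0, 1, 0, 0, 0, 0, 0], [0, 1, 0, 0, 0, 0, 0]])

```text
time: 36.95
tool_pos: [0.5771, 0.2002, 0.1369]
tool_rot: [-3.141, -0.003, 0.117]
contact_force: [0.0, 1.2, 1.6]
opening: 0.0002
grip_force: 0.7
```

Call:
carry_out(deltas=[[0, 1, 0, 0, 0, 0, 0], [0, 1, 0, 0, 0, 0, 0], [0, 1, 0, 0, 0, 0, 0], [0, 0.8, 0.2, 0, 0, 0, 0], [0, 0.7, 0.3, 0, 0, 0, 0], [0, 0.7, 0.5, 0, 0, 0, 0], [0, 0.8, 0.7, 0, 0, 0, 0], [0, 0.5, 0.7, 0, 0, 0, 0]])

```text
time: 37.62
tool_pos: [0.5838, 0.136, 0.1106]
tool_rot: [3.141, -0.0, 0.118]
contact_force: [-0.2, -0.9, 2.7]
opening: 0.0006
grip_force: 1.1
```

Call:
carry_out(deltas=[[0, 0.5, 0.7, 0, 0, 0, 0], [0, 0.3, 0.5, 0, 0, 0, 0], [0, 0.2, 0.3, 0, 0, 0, 0], [0, 0, 0.2, 0, 0, 0, 0], [0, 0, 0, 0, 0, 0, 0], [0, 0, 0, 0, 0, 0, 0], [0, 0, 0, 0, 0, 0, 0], [0, 0, 0, 0, 0, 0, 0]])

```text
time: 38.28
tool_pos: [0.5849, 0.1273, 0.0945]
tool_rot: [3.141, -0.0, 0.118]
contact_force: [0.0, -0.7, 0.1]
opening: 0.0006
grip_force: 0.0
```

Call:
carry_out(deltas=[[0, 0, 0.2, 0, 0, 0, 0], [0, 0, 0.1, 0, 0, 0, 0], [0, 0, 0, 0, 0, 0, 0], [0, 0, 0, 0, 0, 0, 0], [0, 0, 0, 0, 0, 0, 0], [0, 0, 0, 0, 0, 0, 0], [0, 0, 0, 0, 0, 0, 0], [0, 0, 0, 0, 0, 0, 0]])

```text
time: 38.95
tool_pos: [0.5851, 0.1272, 0.0922]
tool_rot: [3.141, -0.001, 0.118]
contact_force: [-1.5, 0.1, 5.0]
opening: 0.0001
grip_force: 2.9
```

Call:
carry_out(deltas=[[0, 0, -3, 0, 0, 0, 0], [0, 0, -4, 0, 0, 0, 0], [0, 0, -4, 0, 0, 0, 0], [0, 0, -4, 0, 0, 0, 0], [-2, 0.9, 0, 0, 0, 0, 0], [-2, 0.9, 0, 0, 0, 0, 0], [-2, 0.9, 0, 0, 0, 0, 0], [-2, 0.9, 0, 0, 0, 0, 0]])

```text
time: 39.62
tool_pos: [0.5086, 0.0816, 0.2413]
tool_rot: [3.141, -0.0, 0.118]
contact_force: [0.5, 0.1, 0.0]
opening: 0.0003
grip_force: 0.0
```

Call:
carry_out(deltas=[[-2, 0.9, 0, 0, 0, 0, 0], [-2, 0.9, 0, 0, 0, 0, 0], [-2, 0.9, 0, 0, 0, 0, 0], [-2, 0.9, 0, 0, 0, 0, 0], [0, 0, 0, 0, 0, 0, 0], [0, 0, 0, 0, 0, 0, 0], [0, 0, 0, 0, 0, 0, 0], [0, 0, 0, 0, 0, 0, 0]])

```text
time: 40.28
tool_pos: [0.4352, 0.0371, 0.2413]
tool_rot: [3.142, -0.001, 0.118]
contact_force: [0.5, 1.5, 1.0]
opening: 0.0
grip_force: 0.0
```

Run:
```python
from h import *
o=robot.observe();print(o["tool_pos"],o["tool_rot"],o["opening"])
plan(W(-165,0,.138),.122,5)
snap("scene","scene9");snap("side","side9")
a=cv2.imread("pics/scene9.png")[200:400,280:620]; b=cv2.imread("pics/side9.png")[80:270,230:420]
cv2.imwrite("pics/c9.png",np.hstack([cv2.resize(a,(450,400)),cv2.resize(b,(350,400))]))
```

```text
[0.43515616 0.0370977  0.24132598] [ 3.14155519e+00 -5.80151077e-04  1.18180915e-01] 4.108417399056435e-05
n=5 shift [-0.13, 0.07, 2.07] turn [0.0, -0.0, -0.001]
```

View pics/c9.png

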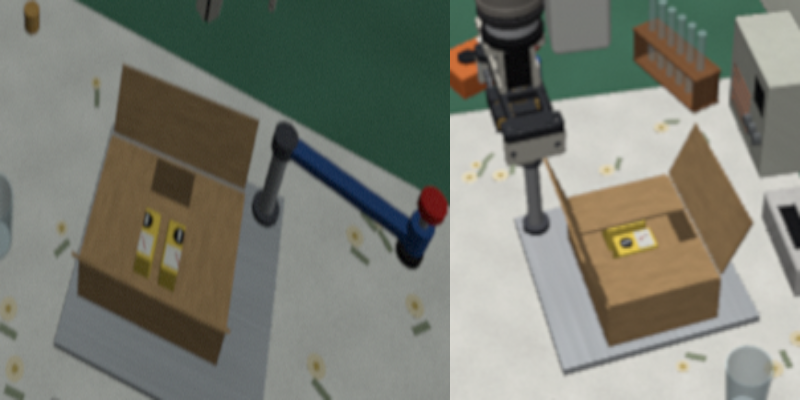

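Call:
carry_out(deltas=[[-0.2, 0, 2, 0, 0, 0, 0], [-0.2, 0, 2, 0, 0, 0, 0], [-0.2, 0, 2, 0, 0, 0, 0], [0, 0, 2, 0, 0, 0, 0], [0, 0, 2.2, 0, 0, 0, 0], [1, 0, 0, 0, 0, 0, 0], [1.2, 0, 0, 0, 0, 0, 0], [1.2, 0, 0, 0, 0, 0, 0]])

```text
time: 41.05
tool_pos: [0.4638, 0.0404, 0.1398]
tool_rot: [3.141, -0.0, 0.118]
contact_force: [0.3, -0.4, -0.2]
opening: 0.0006
grip_force: 0.0
```

Call:
carry_out(deltas=[[1.2, 0, 0, 0, 0, 0, 0], [1.2, 0, 0, 0, 0, 0, 0], [1.1, 0, 0, 0, 0, 0, 0], [1, 0, 0, 0, 0, 0, 0], [0.8, 0, 0.2, 0, 0, 0, 0], [0.7, 0, 0.3, 0, 0, 0, 0], [0.8, 0, 0.5, 0, 0, 0, 0], [0.8, 0, 0.7, 0, 0, 0, 0]])

```text
time: 41.72
tool_pos: [0.5386, 0.0492, 0.1223]
tool_rot: [3.141, -0.001, 0.118]
contact_force: [-1.8, 0.2, 0.8]
opening: 0.0005
grip_force: 0.7
```

Call:
carry_out(deltas=[[0.5, 0, 0.7, 0, 0, 0, 0], [0.5, 0, 0.7, 0, 0, 0, 0], [0.4, 0, 0.5, 0, 0, 0, 0], [0.3, 0, 0.4, 0, 0, 0, 0], [0, 0, 0.2, 0, 0, 0, 0], [0, 0, 0, 0, 0, 0, 0], [0, 0, 0, 0, 0, 0, 0], [0, 0, 0, 0, 0, 0, 0]])

```text
time: 42.38
tool_pos: [0.5546, 0.051, 0.0976]
tool_rot: [3.141, -0.0, 0.118]
contact_force: [-0.3, 0.2, -0.1]
opening: 0.0006
grip_force: 0.0
```

Run:
```python
from h import *
o=robot.observe();print(o["tool_pos"],o["tool_rot"],o["contact_force"])
plan(W(-38,0,.096),.122,4)
```

```text
[0.55455206 0.05097109 0.09758933] [ 3.14143298e+00 -4.90549771e-04  1.17726045e-01] [-0.28678502  0.19200463 -0.07147022]
n=4 shift [0.0, 0.06, 0.04] turn [0.0, -0.0, -0.001]
```

Call:
carry_out(deltas=[[0, 0, 0.2, 0, 0, 0, 0], [0, 0, 0.15, 0, 0, 0, 0], [0, 0, 0, 0, 0, 0, 0], [0, 0, 0, 0, 0, 0, 0], [0, 0, 0, 0, 0, 0, 0], [0, 0, 0, 0, 0, 0, 0], [0, 0, 0, 0, 0, 0, 0], [0, 0, 0, 0, 0, 0, 0]])

```text
time: 43.05
tool_pos: [0.5549, 0.051, 0.096]
tool_rot: [3.141, -0.002, 0.118]
contact_force: [-5.0, -0.6, 15.3]
opening: 0.0004
grip_force: 7.4
```

Call:
carry_out(deltas=[[0, 0, -2, 0, 0, 0, 0], [0, 0, -3, 0, 0, 0, 0], [0, 0, -3, 0, 0, 0, 0], [0, 0, -2.5, 0, 0, 0, 0], [3, 0, 0, 0, 0, 0, 0], [3, 0, 0, 0, 0, 0, 0], [3, 0, 0, 0, 0, 0, 0], [3, 0, 0, 0, 0, 0, 0]])

```text
time: 43.72
tool_pos: [0.6748, 0.0653, 0.1994]
tool_rot: [3.141, -0.001, 0.118]
contact_force: [0.1, -0.0, 0.0]
opening: 0.0001
grip_force: 0.0
```

Call:
carry_out(deltas=[[2, 0, 0, 0, 0, 0, 0], [2, 0, 0, 0, 0, 0, 0], [2, 0, 0, 0, 0, 0, 0], [1.8, 0, 0, 0, 0, 0, 0], [0, 0, 0, 0, 0, 0, 0], [0, 0, 0, 0, 0, 0, 0], [0, 0, 0, 0, 0, 0, 0], [0, 0, 0, 0, 0, 0, 0]])

```text
time: 44.38
tool_pos: [0.7504, 0.0742, 0.1993]
tool_rot: [3.142, 0.0, 0.118]
contact_force: [-0.0, 0.4, -0.0]
opening: 0.0006
grip_force: 0.0
```

Run:
```python
from h import *
o=robot.observe();print(o["tool_pos"],o["tool_rot"],o["opening"],o["qpos"])
plan(W(159,0,.138),.122,4)
snap("scene","scene10");snap("side","side10")
a=cv2.imread("pics/scene10.png")[200:400,280:620]; b=cv2.imread("pics/side10.png")[80:270,230:420]
cv2.imwrite("pics/c10.png",np.hstack([cv2.resize(a,(450,400)),cv2.resize(b,(350,400))]))
```

```text
[0.75039933 0.07420291 0.19927318] [3.14150931e+00 1.87732373e-04 1.17757717e-01] 0.0005571155675365228 [-2.88479238e-03  8.25620055e-01  7.72360655e-01 -1.05367316e-04
  1.54378828e+00  1.45015666e+00]
n=4 shift [-0.0, 0.04, 1.53] turn [0.0, 0.0, -0.001]
```

View pics/c10.png

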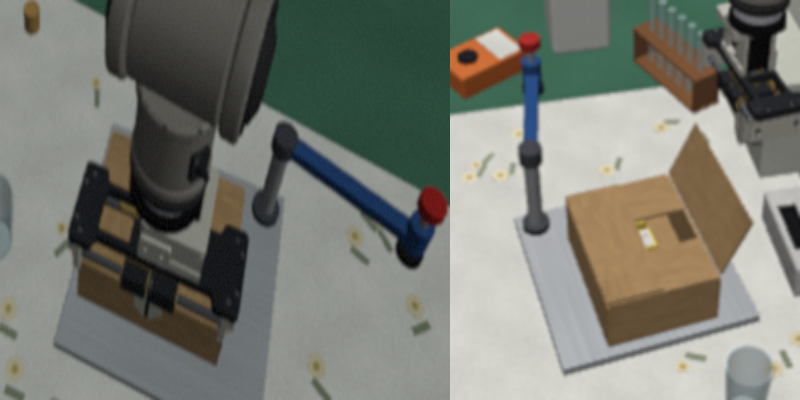

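Call:
carry_out(deltas=[[0, 0, 2, 0, 0, 0, 0], [0, 0, 2, 0, 0, 0, 0], [0, 0, 1.5, 0, 0, 0, 0], [0, 0, 0.7, 0, 0, 0, 0], [0, 0, 0, 0, 0, 0, 0], [0, 0, 0, 0, 0, 0, 0], [-1, 0, 0, 0, 0, 0, 0], [-1.2, 0, 0, 0, 0, 0, 0]])

```text
time: 45.15
tool_pos: [0.7302, 0.0717, 0.1385]
tool_rot: [3.141, -0.003, 0.118]
contact_force: [1.3, -0.5, 0.6]
opening: 0.0003
grip_force: 0.7
```

Call:
carry_out(deltas=[[-1.2, 0, 0, 0, 0, 0, 0], [-1.2, 0, 0, 0, 0, 0, 0], [-1.1, 0, 0, 0, 0, 0, 0], [-1.3, 0, 0, 0, 0, 0, 0], [-0.8, 0, 0.2, 0, 0, 0, 0], [-0.7, 0, 0.3, 0, 0, 0, 0], [-0.8, 0, 0.5, 0, 0, 0, 0], [-0.8, 0, 0.7, 0, 0, 0, 0]])

```text
time: 45.82
tool_pos: [0.6524, 0.0623, 0.1229]
tool_rot: [3.141, -0.006, 0.118]
contact_force: [2.0, 0.7, 0.7]
opening: 0.0006
grip_force: 0.7
```

Call:
carry_out(deltas=[[-0.5, 0, 0.7, 0, 0, 0, 0], [-0.5, 0, 0.7, 0, 0, 0, 0], [-0.4, 0, 0.5, 0, 0, 0, 0], [-0.3, 0, 0.4, 0, 0, 0, 0], [0, 0, 0.2, 0, 0, 0, 0], [0, 0, 0.2, 0, 0, 0, 0], [0, 0, 0, 0, 0, 0, 0], [0, 0, 0, 0, 0, 0, 0]])

```text
time: 46.48
tool_pos: [0.6337, 0.0603, 0.0959]
tool_rot: [3.141, -0.001, 0.118]
contact_force: [-8.8, 0.3, 21.0]
opening: 0.0007
grip_force: 10.5
```

Run:
```python
from h import *
o=robot.observe();print(o["tool_pos"],o["tool_rot"],o["contact_force"])
plan(W(38,0,.096),.122,4)
```

```text
[0.63369027 0.06033153 0.09594259] [ 3.14105788e+00 -5.53336484e-04  1.18052621e-01] [-8.75996911  0.30524024 21.02686002]
n=4 shift [-0.09, 0.05, -0.0] turn [0.0, -0.0, -0.001]
```

Run:
```python
from h import *
o=robot.observe()
s=o["tool_pos"]+[0,0,.15]
plan([.4226,.3856,.25],3.0,26,start=(s,o["tool_rot"][2]))
```

```text
n=26 shift [1.73, -1.3, -0.02] turn [0.0, 0.0, -0.111]
```

Call:
carry_out(deltas=[[0, 0, -2, 0, 0, 0, 0], [0, 0, -3.5, 0, 0, 0, 0], [0, 0, -3.5, 0, 0, 0, 0], [0, 0, -3.5, 0, 0, 0, 0], [0, 0, -2.5, 0, 0, 0, 0], [-1.56, -3.17, 0, 0, 0, 0, 0], [-1.56, -3.17, 0, 0, 0, 0, 0], [-1.56, -3.17, 0, 0, 0, 0, 0]])

```text
time: 47.15
tool_pos: [0.5757, 0.1498, 0.2429]
tool_rot: [-3.142, -0.0, 0.116]
contact_force: [0.8, 1.2, -0.2]
opening: 0.0003
grip_force: 0.0
```

Call:
carry_out(deltas=[[-1.56, -3.17, 0, 0, 0, 0, 0], [-1.56, -3.17, 0, 0, 0, 0, 0], [-1.56, -3.17, 0, 0, 0, 0, 0], [-1.56, -3.17, 0, 0, 0, 0, 0], [-1.56, -3.17, 0, 0, 0, 0, 0], [-1.56, -3.17, 0, 0, 0, 0, 0], [-1.56, -3.17, 0, 0, 0, 0, 0], [-1.56, -3.17, 0, 0, 0, 0, 0]])

```text
time: 47.82
tool_pos: [0.4213, 0.3877, 0.2426]
tool_rot: [3.141, 0.0, 0.118]
contact_force: [0.9, 0.4, 0.3]
opening: 0.0005
grip_force: 0.0
```

Call:
carry_out(deltas=[[0, 0, 0, 0, 0, -0.12, 0], [0, 0, 0, 0, 0, -0.12, 0], [0, 0, 0, 0, 0, -0.12, 0], [0, 0, 0, 0, 0, -0.12, 0], [0, 0, 0, 0, 0, -0.12, 0], [0, 0, 0, 0, 0, -0.12, 0], [0, 0, 0, 0, 0, -0.12, 0], [0, 0, 0, 0, 0, -0.12, 0]])

```text
time: 48.48
tool_pos: [0.4225, 0.3865, 0.2425]
tool_rot: [-3.141, 0.001, 1.084]
contact_force: [0.0, 0.2, 0.2]
opening: 0.0002
grip_force: 0.0
```

Call:
carry_out(deltas=[[0, 0, 0, 0, 0, -0.12, 0], [0, 0, 0, 0, 0, -0.12, 0], [0, 0, 0, 0, 0, -0.12, 0], [0, 0, 0, 0, 0, -0.12, 0], [0, 0, 0, 0, 0, -0.12, 0], [0, 0, 0, 0, 0, -0.12, 0], [0, 0, 0, 0, 0, -0.12, 0], [0, 0, 0, 0, 0, -0.12, 0]])

```text
time: 49.15
tool_pos: [0.4225, 0.3864, 0.2424]
tool_rot: [-3.141, 0.0, 2.044]
contact_force: [0.2, -0.5, -0.5]
opening: 0.0004
grip_force: 0.0
```

Call:
carry_out(deltas=[[0, 0, 0, 0, 0, -0.12, 0], [0, 0, 0, 0, 0, -0.12, 0], [0, 0, 0, 0, 0, -0.12, 0], [0, 0, 0, 0, 0, -0.12, 0], [0, 0, 0, 0, 0, -0.12, 0], [0, 0, 0, 0, 0, -0.12, 0], [0, 0, 0, 0, 0, -0.12, 0], [0, 0, 0, 0, 0, -0.12, 0]])

```text
time: 49.82
tool_pos: [0.4225, 0.3864, 0.2425]
tool_rot: [-3.141, -0.001, 3.004]
contact_force: [-0.4, 0.3, 0.1]
opening: 0.0003
grip_force: 0.0
```

Run:
```python
from h import *
o=robot.observe();print(o["tool_pos"],o["tool_rot"],o["qpos"])
for n in("scene","side"):
    r=snap(n,n+"11");w,h=cloud(r)
    m=(mask(h,(0,140,60),(6,255,255))|mask(h,(174,140,60),(180,255,255)))&(w[...,2]>.186)&(w[...,2]<.21)
    t=w[m]; print(n,len(t),cv2.minEnclosingCircle(t[:,:2].astype(np.float32)*1000),np.median(t[:,2]))
plan([.4226,.3856,.176],3.0,6)
a=cv2.imread("pics/scene11.png")[180:400,280:640]; b=cv2.imread("pics/side11.png")[60:270,210:420]
cv2.imwrite("pics/c11.png",np.hstack([cv2.resize(a,(450,400)),cv2.resize(b,(350,400))]))
```

```text
[0.4224765  0.3864442  0.24246038] [-3.14095202e+00 -5.46947417e-04  3.00373705e+00] [ 6.07103768e-01  4.24773506e-01  1.37534893e+00 -1.02812748e-04
  1.34230660e+00 -8.25813804e-01]
scene 256 ((477.3061828613281, 375.95318603515625), 18.232603073120117) 0.1957900785397394
side 80 ((476.17303466796875, 375.5392150878906), 18.624250411987305) 0.19542200674109167
n=6 shift [-0.0, -0.01, 1.11] turn [-0.0, -0.0, -0.0]
```

View pics/c11.png

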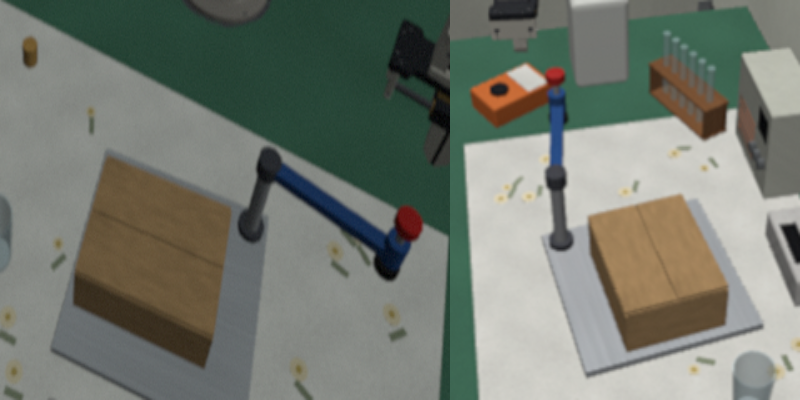

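Call:
carry_out(deltas=[[0, -0.3, 1.6, 0, 0, 0, 0], [0, 0, 1.7, 0, 0, 0, 0], [0, 0, 1.7, 0, 0, 0, 0], [0, 0, 1.6, 0, 0, 0, 0], [-0.8, 0, 0, 0, 0, 0, 0], [-0.8, 0, 0, 0, 0, 0, 0], [-0.6, 0, 0, 0, 0, 0, 0], [-0.4, 0, 0, 0, 0, 0, 0]])

```text
time: 50.58
tool_pos: [0.4497, 0.3799, 0.178]
tool_rot: [3.14, 0.002, 2.996]
contact_force: [0.0, -0.5, 0.6]
opening: 0.0003
grip_force: 0.1
```

Call:
carry_out(deltas=[[-0.77, 0.08, 0, 0, 0, 0.04, 0], [-0.77, 0.08, 0, 0, 0, 0.04, 0], [-0.77, 0.08, 0, 0, 0, 0.04, 0], [-0.77, 0.08, 0, 0, 0, 0.04, 0], [-0.77, 0.08, 0, 0, 0, 0.04, 0], [-0.77, 0.08, 0, 0, 0, 0.04, 0], [-0.77, 0.08, 0, 0, 0, 0.04, 0], [-0.77, 0.08, 0, 0, 0, 0.04, 0]])

```text
time: 51.25
tool_pos: [0.5096, 0.369, 0.1779]
tool_rot: [3.14, 0.001, 2.675]
contact_force: [-1.2, 1.2, 0.4]
opening: 0.0001
grip_force: 0.5
```

```bash
cat >> h.py <<'E'
def knob():
    for n in("scene","side"):
        r=snap(n,n+"k");w,h=cloud(r)
        m=(mask(h,(0,140,60),(6,255,255))|mask(h,(174,140,60),(180,255,255)))&(w[...,2]>.165)&(w[...,2]<.21)
        t=w[m]
        if len(t)<20: print(n,len(t)); continue
        zt=np.percentile(t[:,2],90); t=t[t[:,2]>zt-.008]
        c=np.array(cv2.minEnclosingCircle(t[:,:2].astype(np.float32)*1000)[0]); k=c-[450.4,186.8]
        print(n,len(t),c,"z",zt,"angle",np.arctan2(k[1],k[0])+.754)
    o=robot.observe(); d=o["tool_pos"][:2]*1000-[450.4,186.8]; print("tool",o["tool_pos"],"r",np.hypot(*d),"ang",np.arctan2(d[1],d[0])+.754,"yaw",o["tool_rot"],o["contact_force"])
E
python3 -c "
from h import *
knob()"
```

```text
scene 281 [536.74554443 359.76495361] z 0.1972431236740109 angle 1.8617822599219191
side 69 [538.45922852 355.90380859] z 0.19809269560495696 angle 1.8446942001086077
tool [0.51015273 0.36841577 0.17759472] r 191.19277398422201 ang 2.0069451493788333 yaw [3.14017348e+00 1.40339757e-03 2.67554123e+00] [-0.85338626 -0.33973235  0.03735978]
```

Call:
carry_out(deltas=[[-1.53, 0.16, 0, 0, 0, 0.08, 0], [-1.53, 0.16, 0, 0, 0, 0.08, 0], [-1.53, 0.16, 0, 0, 0, 0.08, 0], [-1.53, 0.16, 0, 0, 0, 0.08, 0], [-1.53, 0.16, 0, 0, 0, 0.08, 0], [-1.53, 0.16, 0, 0, 0, 0.08, 0], [-1.53, 0.16, 0, 0, 0, 0.08, 0], [-1.53, 0.16, 0, 0, 0, 0.08, 0]])

```text
time: 52.02
tool_pos: [0.6063, 0.2966, 0.1774]
tool_rot: [3.14, -0.0, 2.035]
contact_force: [0.0, 2.1, -0.1]
opening: 0.0007
grip_force: 0.5
```

```bash
python3 -c "
from h import *
knob()"
```

```text
scene 317 [625.30157471 272.44506836] z 0.1973248134170188 angle 1.2093541884716317
side 77 [623.94311523 270.4105835 ] z 0.19870737848702721 angle 1.2029702441769825
tool [0.60696316 0.29485382 0.17721449] r 190.23051864351788 ang 1.3580922067769008 yaw [3.14071231e+00 8.22927885e-04 2.03523941e+00] [-0.18589447  0.46681064 -0.5729669 ]
```

Call:
carry_out(deltas=[[-1.53, 0.16, 0, 0, 0, 0.08, 0], [-1.53, 0.16, 0, 0, 0, 0.08, 0], [-1.53, 0.16, 0, 0, 0, 0.08, 0], [-1.53, 0.16, 0, 0, 0, 0.08, 0], [-1.53, 0.16, 0, 0, 0, 0.08, 0], [-1.53, 0.16, 0, 0, 0, 0.08, 0], [-1.53, 0.16, 0, 0, 0, 0.08, 0], [-1.53, 0.16, 0, 0, 0, 0.08, 0]])

```text
time: 52.78
tool_pos: [0.6402, 0.1812, 0.1772]
tool_rot: [3.141, -0.001, 1.398]
contact_force: [0.8, 1.4, -0.4]
opening: 0.0004
grip_force: 0.5
```

Call:
carry_out(deltas=[[-1.53, 0.16, 0, 0, 0, 0.08, 0], [-1.53, 0.16, 0, 0, 0, 0.08, 0], [-1.53, 0.16, 0, 0, 0, 0.08, 0], [-0.77, 0.08, 0, 0, 0, 0.04, 0], [-0.77, 0.08, 0, 0, 0, 0.04, 0], [-0.77, 0.08, 0, 0, 0, 0.04, 0], [-0.58, 0.06, 0, 0, 0, 0.03, 0], [-0.38, 0.04, 0, 0, 0, 0.02, 0]])

```text
time: 53.45
tool_pos: [0.6212, 0.1048, 0.1773]
tool_rot: [3.141, -0.001, 0.988]
contact_force: [0.1, 1.1, 0.7]
opening: 0.0003
grip_force: 0.4
```

```bash
python3 -c "
from h import *
knob()"
```

```text
scene 57 [611.80963135  67.6496582 ] z 0.1982842823603825 angle 0.11810277846023032
side 95 [610.53967285  74.17151642] z 0.1988223244190891 angle 0.14105329506311315
tool [0.62112421 0.10457176 0.17713286] r 189.49469684196868 ang 0.3051449639439203 yaw [3.14153985e+00 1.12677897e-04 9.88689819e-01] [-0.03645146 -0.21256037  0.09422418]
```

Call:
carry_out(deltas=[[-0.38, 0.04, 0, 0, 0, 0.02, 0], [-0.38, 0.04, 0, 0, 0, 0.02, 0], [-0.38, 0.04, 0, 0, 0, 0.02, 0], [-0.38, 0.04, 0, 0, 0, 0.02, 0], [-0.38, 0.04, 0, 0, 0, 0.02, 0], [-0.38, 0.04, 0, 0, 0, 0.02, 0], [-0.19, 0.02, 0, 0, 0, 0.01, 0], [0, 0, 0, 0, 0, 0, 0]])

```text
time: 54.22
tool_pos: [0.6085, 0.0826, 0.1767]
tool_rot: [-3.141, 0.001, 0.857]
contact_force: [0.3, 0.5, 0.2]
opening: 0.0005
grip_force: 0.0
```

Call:
carry_out(deltas=[[-0.1, 0.01, 0, 0, 0, 0.005, 0], [-0.1, 0.01, 0, 0, 0, 0.005, 0], [-0.1, 0.01, 0, 0, 0, 0.005, 0], [-0.1, 0.01, 0, 0, 0, 0.005, 0], [0, 0, 0, 0, 0, 0, 0], [0, 0, 0, 0, 0, 0, 0], [0, 0, 0, 0, 0, 0, 0], [0, 0, 0, 0, 0, 0, 0]])

```text
time: 54.88
tool_pos: [0.6064, 0.0799, 0.1767]
tool_rot: [-3.141, 0.0, 0.838]
contact_force: [0.5, -0.1, 0.9]
opening: 0.0004
grip_force: 0.0
```

Call:
carry_out(deltas=[[-0.1, 0.01, 0, 0, 0, 0.005, 0], [-0.1, 0.01, 0, 0, 0, 0.005, 0], [-0.1, 0.01, 0, 0, 0, 0.005, 0], [-0.1, 0.01, 0, 0, 0, 0.005, 0], [0, 0, 0, 0, 0, 0, 0], [0, 0, 0, 0, 0, 0, 0], [0, 0, 0, 0, 0, 0, 0], [0, 0, 0, 0, 0, 0, 0]])

```text
time: 55.55
tool_pos: [0.606, 0.079, 0.1769]
tool_rot: [3.141, -0.006, 0.818]
contact_force: [8.3, 9.2, -4.2]
opening: 0.0002
grip_force: 6.3
```

```bash
python3 -c "
from h import *
knob()"
```

```text
scene 38 [598.1796875   46.33905029] z 0.19748546962019925 angle -0.00601254928102013
side 98 [592.23840332  49.10713577] z 0.19870072807525477 angle -0.016568927125313992
tool [0.6060219  0.07902988 0.17694406] r 189.29494524771843 ang 0.1483168611509248 yaw [ 3.14060552 -0.00618119  0.81826571] [ 8.44692173  8.76715642 -4.26841531]
```

Call:
carry_out(deltas=[[0.5, 0, 0, 0, 0, 0, 0], [1, 0, 0, 0, 0, 0, 0], [1.5, 0, 0, 0, 0, 0, 0], [1, 0, -1, 0, 0, 0, 0], [0, 0, -2, 0, 0, 0, 0], [0, 0, -2.5, 0, 0, 0, 0], [0, 0, -2, 0, 0, 0, 0], [0, 0, 0, 0, 0, 0, 0]])

```text
time: 56.32
tool_pos: [0.6334, 0.1062, 0.2567]
tool_rot: [3.136, -0.005, 0.818]
contact_force: [0.0, 0.0, 1.2]
opening: 0.0003
grip_force: 0.0
```

Run:
```python
from h import *
knob()
plan([.591,.053,.24],.818,6)
a=cv2.imread("pics/scenek.png")[180:400,280:640]; b=cv2.imread("pics/sidek.png")[60:270,210:420]
cv2.imwrite("pics/c12.png",np.hstack([cv2.resize(a,(450,400)),cv2.resize(b,(350,400))]))
```

```text
scene 13
side 92 [591.50683594  47.68812943] z 0.1979183878099131 angle -0.02427896823844633
tool [0.63180887 0.10597414 0.25234615] r 198.60009637436434 ang 0.33485680901534887 yaw [ 3.14043828e+00 -6.42359483e-04  8.17637271e-01] [ 0.35411524  0.37622917 -0.53261614]
n=6 shift [-1.11, 0.11, 0.21] turn [0.0, -0.0, -0.0]
```

View pics/c12.png

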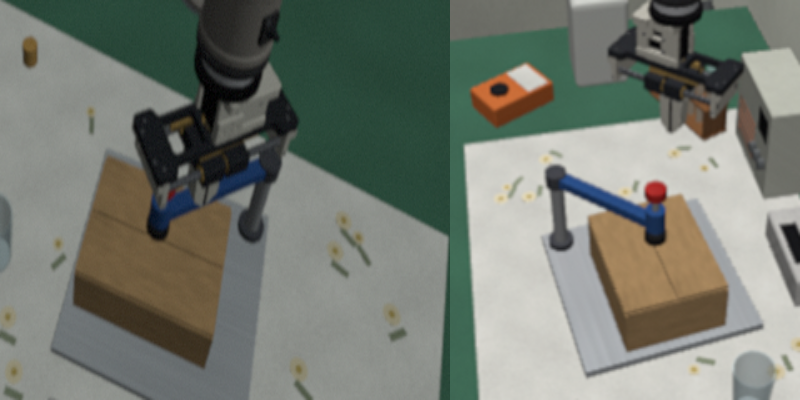

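Call:
carry_out(deltas=[[-1.4, 0.16, 0, 0, 0, 0, 0], [-1.4, 0.16, 0, 0, 0, 0, 0], [-1.4, 0.16, 0, 0, 0, 0, 0], [-1.4, 0.16, 0, 0, 0, 0, 0], [-1.2, 0.16, 0, 0, 0, 0, 0], [0, 0, 1.5, 0, 0, 0, 0], [0, 0, 1.5, 0, 0, 0, 0], [0, 0, 0.8, 0, 0, 0, 0]])

```text
time: 57.08
tool_pos: [0.5896, 0.0504, 0.2113]
tool_rot: [-3.139, 0.003, 0.817]
contact_force: [-0.0, 0.6, 0.6]
opening: 0.0006
grip_force: 0.0
```

Call:
carry_out(deltas=[[0, 0, 0.6, 0, 0, 0, 0], [0, 0, 0.5, 0, 0, 0, 0], [0, 0, 0.4, 0, 0, 0, 0], [0, 0, 0.4, 0, 0, 0, 0], [0, 0, 0.4, 0, 0, 0, 0], [0, 0, 0.3, 0, 0, 0, 0], [0, 0, 0.2, 0, 0, 0, 0], [0, 0, 0, 0, 0, 0, 0]])

```text
time: 57.75
tool_pos: [0.5909, 0.0509, 0.1855]
tool_rot: [3.141, 0.0, 0.818]
contact_force: [0.1, -0.3, -0.2]
opening: 0.0008
grip_force: 0.0
```

Call:
carry_out(deltas=[[0, 0, 0.1, 0, 0, 0, 0], [0, 0, 0.1, 0, 0, 0, 0], [0, 0, 0.1, 0, 0, 0, 0], [0, 0, 0.1, 0, 0, 0, 0], [0, 0, 0, 0, 0, 0, 0], [0, 0, 0, 0, 0, 0, 0], [0, 0, 0, 0, 0, 0, 0], [0, 0, 0, 0, 0, 0, 0]])

```text
time: 58.42
tool_pos: [0.5913, 0.0509, 0.1832]
tool_rot: [3.14, -0.002, 0.818]
contact_force: [-2.8, 1.8, 8.4]
opening: 0.0007
grip_force: 4.5
```

```bash
python3 -c "
from h import *
knob()"
```

```text
scene 116 [597.54406738  50.40153122] z 0.17789043219156864 angle 0.006481368834687973
side 54 [592.85211182  46.80201721] z 0.1781806513553938 angle -0.022709664718162936
tool [0.59131733 0.05094569 0.18311999] r 195.73984762415307 ang -0.013107047079654044 yaw [ 3.14001416e+00 -1.62672130e-03  8.17861937e-01] [-1.91887343  1.27739821  8.83765674]
```

Call:
carry_out(deltas=[[0, 0, 0.1, 0, 0, 0, 0], [0, 0, 0.05, 0, 0, 0, 0], [0, 0, 0, 0, 0, 0, 0], [0, 0, 0, 0, 0, 0, 0], [0, 0, 0, 0, 0, 0, 0], [0, 0, -1, 0, 0, 0, 0], [0, 0, -2, 0, 0, 0, 0], [0, 0, -2, 0, 0, 0, 0]])

```text
time: 59.18
tool_pos: [0.5904, 0.0505, 0.2302]
tool_rot: [-3.14, 0.002, 0.818]
contact_force: [0.9, -0.4, -0.0]
opening: 0.0004
grip_force: 0.0
```

Call:
carry_out(deltas=[[2, -2, -1, 0, 0, 0, 0], [2, -2, -1, 0, 0, 0, 0], [2, -2, 0, 0, 0, 0, 0], [1, -2, 0, 0, 0, 0, 0], [0, -2, 0, 0, 0, 0, 0], [0, -2, 0, 0, 0, 0, 0], [0, 0, 0, 0, 0, 0, 0], [0, 0, 0, 0, 0, 0, 0]])

```text
time: 59.85
tool_pos: [0.5509, 0.1843, 0.2504]
tool_rot: [3.141, 0.0, 0.819]
contact_force: [-0.8, 0.5, 0.1]
opening: 0.0005
grip_force: 0.0
```

Run:
```python
from h import *
knob()
a=cv2.imread("pics/scenek.png"); b=cv2.imread("pics/sidek.png")
cv2.imwrite("pics/c13.png",np.hstack([cv2.resize(a[120:400,140:640],(450,400)),cv2.resize(b[60:420,210:460],(350,400))]))
```

```text
scene 223 [596.46520996  50.85375595] z 0.17791848261677032 angle 0.004467850132786388
side 95 [592.13452148  49.58333206] z 0.1783491959161933 angle -0.015203722362977401
tool [0.55172842 0.18332578 0.25029715] r 101.38796154657905 ang 0.7197267197170372 yaw [ 3.14084242e+00 -7.73700143e-06  8.17416902e-01] [ 0.18589239  0.54883197 -0.22099333]
```

View pics/c13.png

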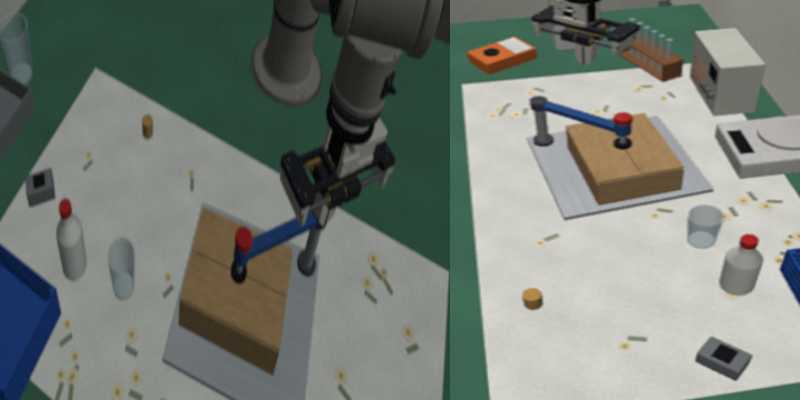

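The box is closed, the clamp is at its stop with the plunger down, and the bystanders are where they were.

```bash
python3 -c "
from cell import robot
print(robot.hand_in())"
```

```text
the job is handed in; nothing more can be done
None
```

The job is handed in: all four meters lie flat in the box, the four flaps are closed in the order asked, the clamp is at its stop, and the plunger is fully down.

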